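Set up the cooling test stand

ROBOT

A 7-joint arm with a two-finger parallel gripper is mounted at the origin on the work surface. World frame = base frame: x ahead of the robot, y to its left, z up, the work surface at z = 0. Lengths are in m, angles in rad, forces in N, time in s.
With the tool pointing down it reaches from about 0.4 to 0.85 m from the base axis. Payload 4.4 kg.
Tool frame: the origin (TCP) lies midway between the tips of the shut fingers; the grasp point (between the pads) lies 19 mm behind it; z points along the fingers, y is the line along which they close (so a half turn about z gives the same grasp; the last joint's range is limited). The gripper opens to 94 mm and grips with 3 to 60 N. Pads are 16 mm wide; open, the fingers measure 119 mm over their backs; the gripper's body (75 mm by 177 mm) begins 78 mm behind the grasp point.
Start: joints at [-1.253, 0.628, 0.038, 1.517, -0.027, 0.996, -0.02], TCP at [0.243, 0.603, 0.205] pointing down, gripper open.
Joint ranges: [-3.06, 3.06], [-0.37, 2.12], [-1.25, 1.32], [0.18, 2.47], [-1.1, 4.24], [0.23, 1.98], [-2.94, 2.94]. Speed limits (rad/s): [2.57, 2.57, 3.14, 3.14, 3.14, 3.14, 3.14].

INTERFACE

Orientations are given as a rotation vector (axis times angle).
In Python, from cell import r gives the robot as it stands. The module is installed in compiled form; this text tells all that it offers.
- The arm moves only by the shell command python3 -m inch 'ROWS' [OPENING] [FORCE]. ROWS is JSON, a list of rows, each a list of 2 entries, a list of its own where there are three numbers: the shift along the tool's x, y, z scaled (see below), then the turn, a rotation vector about the tool's x, y, z scaled (see below). In form: [[[x, y, z], [wx, wy, wz]], ...]. A call has 1 to 20 rows; each row shifts and turns the commanded pose from where the row before left it, along the tool's axes as they then stand; what a row does not reach is not made up. The controller multiplies each number of a shift by 0.15 m and each number of a turn by 2 rad. A row lasts 1/8 s, in which the tool goes at most 62.5 mm and 10.7 degrees, less where a joint would pass 70% of its speed; a pose out of reach is approached as far as the arm can. A call with a number of a shift or a turn outside -1 to 1 is refused whole. A call with a gripper value outside its range is refused whole. OPENING is the finger opening in mm, from 0 to 94, set as the call begins (- or left out, the last holds). The fingers move at their own pace and stop on an object; FORCE is the grip in N (left out, the last holds). Time passes only in rows, so rows that do not move let the fingers close. It gives the time, the measured TCP pose, the force, the opening and the grip force at its end, in the units of the state.
- r.read_state(): the state, without advancing time (a new reading comes with each control period).
- r.get_image(name): name is "side" or "top" or "wrist"; returns a dict with "color" (480x640x3 uint8, red, green, blue), "camera_matrix" (3x3 intrinsics, pixels), "world_from_camera" (4x4, takes a point from camera to world coordinates); the wrist camera has in their place "tool_from_camera" (4x4, takes a point from camera to tool coordinates, whose origin is the TCP and whose axes are the flange's). Camera axes: x right, y down, z forward; pixel columns grow to the right and rows downward; lengths in m; the calibration is good to about 2 mm. A picture is of the moment at which its call begins: read the wrist's pose just before it. There is no depth.
- r.hand_in(): hands the job in; it is judged then, once.
The state is a dict: "t": time; "qpos": joint angles; "joint_vel": joint speeds; "tau": joint torques, N m; "position": TCP position; "eef_rot": TCP orientation; "ft_force": force on the tool from outside, world axes, zero at the start; "moment": the same for the moment, N m; "gripper_width": opening from 0.0 (shut) to 1.0 (fully open); "grasp_force": force on a finger pad.
Only numpy, scipy, OpenCV 4.12 (cv2) and the standard library are available. Lean on these libraries where they do the work, as an engineer would, in place of code of your own. Each camera call takes 0.05 s, during which the arm holds its last target. There are 200 camera calls.

TASK

Set up the cooling test stand: first build the pump squarely between the four posts of the sliding carriage (the pump body, then the spacer ring on it, then the cap on top, knob up) and only then slide the carriage along its rails fully home against the coupling block. Also hang every fan that is there on the upright panel, each by both its holes on one pair of pins, pushed right back against the panel with its blades facing outwards. Leave everything else on the bench where it is.

Things in the scene. Friction and masses are not known exactly. Their poses are not given: they have to be found in the camera images.
- pocket (a point): Centre of the pocket floor on the sliding aluminium carriage (150 x 100 mm), 30 mm above the table. Four round steel posts (12 mm, rounded tops 78 mm above this floor) stand 38 mm from it at 45, 135, 225, 315 deg from x and guide a 60 mm round part with 2 mm to spare all round; fingers fit between them along x or y. z up, +x slides towards the stop
- handle (a point): Grip point of the carriage's upright black handle block (16 mm along the slide, 36 mm across, its top 18 mm above this point at 106 mm above the table), 85 mm behind the pocket centre (away from the stop). Moves with the carriage; same axes as the pocket
- carriage (a joint): Position of the carriage along its rails, m: 0 is the loading end, 0.12 is hard against the stop (the aluminium coupling block at the far end, its top 65 mm above the table). About 2.5 N of friction, stays where it is left; moves along the pocket's +x
- pump_mid (a point): Pump barrel (the body of the pump): black solid cylinder, 60 mm diameter, 45 mm high, 0.3 kg, with a pale round label on top, standing on the table; its centre, half-way up, z up along its axis
- spacer_mid (a point): Spacer: aluminium ring, 60 mm outside, 34 mm bore, 14 mm high, lying flat; its centre, half-way up, z along its axis
- cap_knob (a point): Cap: black disc 60 mm diameter, 10 mm thick with a central knob on top, 22 mm diameter, 40 mm high; the point is on the knob, 36 mm above the underside (26 mm above the disc, 14 mm below the top); z up along the axis
- pins0 (a point): Pin pair 0 of 3 on the upright aluminium panel (360 wide, 14 thick, 160 mm high): midpoint between the pins at the panel's face, 145 mm up. Two level 8 mm pins, 50 mm apart (y = +-25), stand 31 mm out along +x (out of the panel); y along the panel, pairs 120 mm apart. A hung fan has its x along this x, its holes about 2.5 mm below the pins' axes, its tab above the panel
- pins1 (a point): Pin pair 1 of 3 on the upright aluminium panel (360 wide, 14 thick, 160 mm high): midpoint between the pins at the panel's face, 145 mm up. Two level 8 mm pins, 50 mm apart (y = +-25), stand 31 mm out along +x (out of the panel); y along the panel, pairs 120 mm apart. A hung fan has its x along this x, its holes about 2.5 mm below the pins' axes, its tab above the panel
- pins2 (a point): Pin pair 2 of 3 on the upright aluminium panel (360 wide, 14 thick, 160 mm high): midpoint between the pins at the panel's face, 145 mm up. Two level 8 mm pins, 50 mm apart (y = +-25), stand 31 mm out along +x (out of the panel); y along the panel, pairs 120 mm apart. A hung fan has its x along this x, its holes about 2.5 mm below the pins' axes, its tab above the panel
- fan0_tab (a point): Centre of the grip tab of fan 0 (may be absent): black fan 80 wide (y) x 80 high x 38 mm deep (x), 0.2 kg, standing; flush with its back (-x) a 6 mm thick steel hanger plate: 80 wide with the holes from 80 to 116 mm up, then the tab, 32 wide, up to 166 mm. Point 145 mm above the underside. z up, +x out of the blades' side; bulk reaches 35 mm ahead (+x). Grip along x
- fan0_holes (a point): Fan 0: midpoint between its two 13 mm hanging holes (50 mm apart, at y = +-25), on the back face of the hanger plate, 98 mm above the underside, 47 mm below and 3 mm behind the grip tab's centre; same axes as the tab
- fan1_tab (a point): Centre of the grip tab of fan 1 (may be absent): black fan 80 wide (y) x 80 high x 38 mm deep (x), 0.2 kg, standing; flush with its back (-x) a 6 mm thick steel hanger plate: 80 wide with the holes from 80 to 116 mm up, then the tab, 32 wide, up to 166 mm. Point 145 mm above the underside. z up, +x out of the blades' side; bulk reaches 35 mm ahead (+x). Grip along x
- fan1_holes (a point): Fan 1: midpoint between its two 13 mm hanging holes (50 mm apart, at y = +-25), on the back face of the hanger plate, 98 mm above the underside, 47 mm below and 3 mm behind the grip tab's centre; same axes as the tab
- fan2_tab (a point): Centre of the grip tab of fan 2 (may be absent): black fan 80 wide (y) x 80 high x 38 mm deep (x), 0.2 kg, standing; flush with its back (-x) a 6 mm thick steel hanger plate: 80 wide with the holes from 80 to 116 mm up, then the tab, 32 wide, up to 166 mm. Point 145 mm above the underside. z up, +x out of the blades' side; bulk reaches 35 mm ahead (+x). Grip along x
- fan2_holes (a point): Fan 2: midpoint between its two 13 mm hanging holes (50 mm apart, at y = +-25), on the back face of the hanger plate, 98 mm above the underside, 47 mm below and 3 mm behind the grip tab's centre; same axes as the tab
- tape: bystander: grey tape roll, 80 mm across, 25 mm high; origin under its centre
- heatsink: bystander: finned aluminium heat sink 50 x 60 x 30 mm; origin under its centre
- driver: bystander: screwdriver lying on the table; origin under it
- reservoir: bystander: clear bottle with a black cap, 64 mm across, 200 mm high; origin under its centre
- figurine: bystander: brass figurine 72 mm across, 106 mm high; origin under its centre

How it is judged:
By the outcome, as a careful person would: the job done as asked, in the order asked, and still so for the second after the job is handed in, with the robot touching nothing.
Of fan0, fan1, fan2 only 2 to 3 are there at a start; the rules pass over those that are not, and their reading is None.
At some moment in a run one of pump, spacer, cap may be knocked a few centimetres aside while the robot is not near it.
It also fails if it takes over 210 s, if anything falls off the work surface, if the arm or the gripper's body presses on something with over 40 N, if the wrist force passes 120 N, or if a joint passes its speed limit or range.

## Working session

There is one attempt and no reset: what is moved stays moved. The work goes in short steps, Python scripts to look and compute and a shell command to move; the robot and the scene stay as the last step left them, time stands still between calls to the robot, and variables do not carry over. Pictures are saved under pics/ and viewed, at most 14 in all, crops included, and the job is handed in when it is done.

```bash
mkdir -p pics
cat > h.py <<'E'
import numpy as np, cv2
from scipy.spatial.transform import Rotation as R
from cell import r
def snap(n,f):
    s=r.read_state(); d=r.get_image(n); cv2.imwrite('pics/%s.png'%f,d['color'][:,:,::-1])
    K=np.array(d['camera_matrix'])
    if n=='wrist':
        T=np.eye(4);T[:3,:3]=R.from_rotvec(s['eef_rot']).as_matrix();T[:3,3]=s['position'];T=T@np.array(d['tool_from_camera'])
    else: T=np.array(d['world_from_camera'])
    np.savez('pics/%s.npz'%f,K=K,T=T); return d
def ray(f,u,v):
    c=np.load('pics/%s.npz'%f);return c['T'][:3,3],c['T'][:3,:3]@np.linalg.solve(c['K'],[u,v,1.])
def pt(f,u,v,z):
    o,d=ray(f,u,v);return np.round((o+d*(z-o[2])/d[2])[:2],4)
def proj(f,p):
    c=np.load('pics/%s.npz'%f);T=np.linalg.inv(c['T']);q=c['K']@(T[:3,:3]@np.array(p)+T[:3,3]);return np.round(q[:2]/q[2],1)
def crop(f,x,y,w,h,k,o):
    im=cv2.imread('pics/%s.png'%f)[y:y+h,x:x+w];cv2.imwrite('pics/%s.png'%o,cv2.resize(im,None,fx=k,fy=k,interpolation=cv2.INTER_CUBIC))
def go(p,yaw=None,tilt=None):
    "print the rows' needed scaled shift/turn from the current pose to p with tool down, tool y axis at yaw (deg)"
    s=r.read_state();M=R.from_rotvec(s['eef_rot']).as_matrix()
    d=M.T@(np.array(p)-s['position']); print('shift total scaled',np.round(d/.15,3))
    if yaw is not None:
        a=np.radians(yaw);y=np.array([np.cos(a),np.sin(a),0]);z=np.array([0,0,-1.])
        for sg in(1,-1):
            G=np.stack([np.cross(sg*y,z),sg*y,z],1);print('turn total scaled',np.round(R.from_matrix(M.T@G).as_rotvec()/2,3))
def st():
    s=r.read_state();M=R.from_rotvec(s['eef_rot']).as_matrix()
    print('t',round(s['t'],2),'p',np.round(s['position'],4),'w',round(s['gripper_width']*94,1),'gf',np.round(s['grasp_force'],1),'F',np.round(s['ft_force'],1),'q7',np.round(s['qpos'],2));print(np.round(M,3))
E
python3 - <<'E'
from h import *
st()
for n in('side','top','wrist'): snap(n,n+'0'); print(n,np.round(np.load('pics/%s0.npz'%n)['T'],3).tolist())
E
```

```text
t 0.0 p [0.2431 0.6021 0.2046] w 93.9 gf 0.0 F [-0.1  0.2  0.3] q7 [-1.25  0.63  0.04  1.52 -0.03  1.   -0.02]
[[-0.927  0.374 -0.001]
 [ 0.374  0.927 -0.002]
 [-0.    -0.002 -1.   ]]
side [[-0.983, -0.14, 0.116, 0.426], [-0.182, 0.733, -0.656, 0.689], [0.007, -0.666, -0.746, 0.935], [0.0, 0.0, 0.0, 1.0]]
top [[0.025, -0.979, 0.204, 0.318], [-1.0, -0.025, -0.001, -0.036], [0.006, -0.204, -0.979, 1.43], [0.0, 0.0, 0.0, 1.0]]
wrist [[0.374, 0.889, 0.266, 0.166], [0.928, -0.358, -0.108, 0.634], [-0.001, 0.287, -0.958, 0.384], [0.0, 0.0, 0.0, 1.0]]
```

View pics/top0.png

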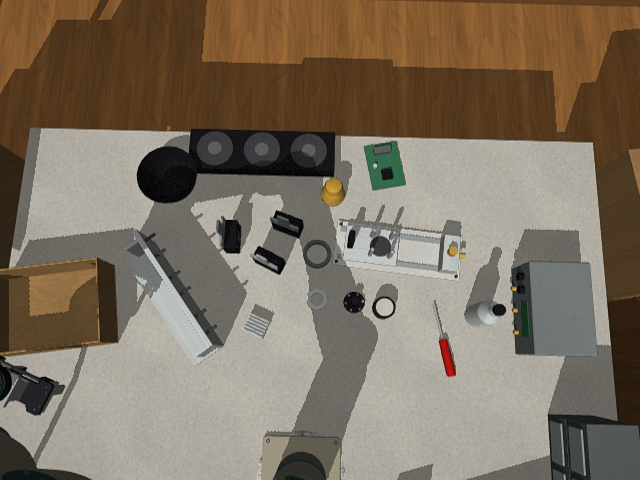

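View pics/side0.png

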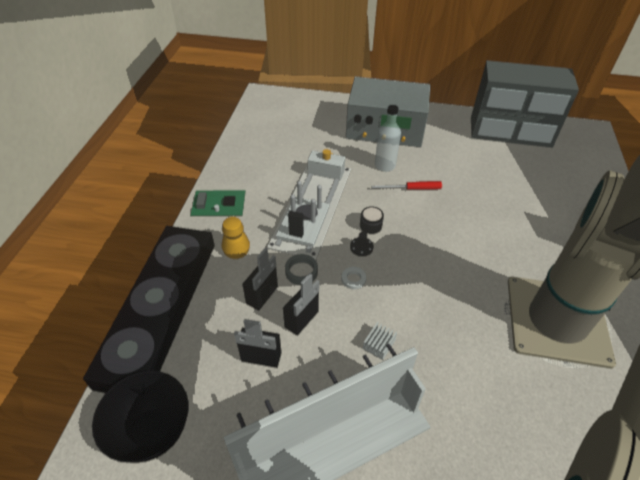

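Run:
```python
from h import *
crop('top0',300,195,200,140,4,'t_a'); crop('top0',120,195,190,145,4,'t_b')
```

```text
(no output)
```

View pics/t_a.png

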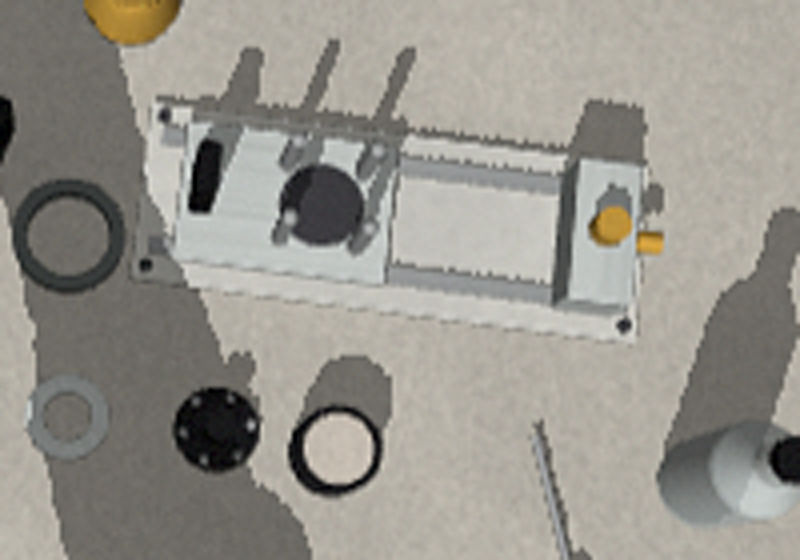

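View pics/t_b.png

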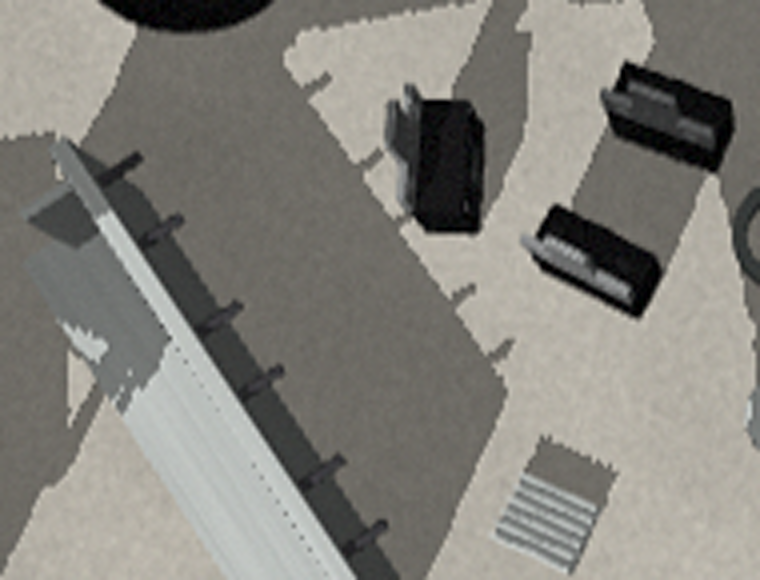

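Run:
```python
from h import *
def A(x,y,z): return pt('top0',300+x/4,195+y/4,z)
def B(x,y,z): return pt('top0',120+x/4,195+y/4,z)
print('pump',A(337,450,.045),'knobcap',A(217,428,.01),A(217,428,.05),'spacer',A(67,417,.014),'tape',A(69,236,.025))
print('pocket',A(322,204,.03),'posts',[A(*p,.108) for p in((296,142),(378,152),(290,215),(365,237))])
print('handle',A(208,145,.106), 'rail dir',A(398,148,.03)-A(185,125,.03))
print('pins tips',[B(*p,.145) for p in((138,158),(180,220),(240,308),(280,370),(342,460),(382,523))])
print('panel top corners',B(62,140,.16),'side',proj('side0',[.6,0,.1]))
for n,p in dict(fA=(400,110),fB=(615,95),fC=(530,240)).items(): print(n,B(*p,.166))
crop('side0',225,240,200,150,4,'s_a')
```

```text
pump [ 0.4457 -0.2168] knobcap [ 0.4622 -0.1375] [ 0.4581 -0.1347] spacer [ 0.4668 -0.0326] tape [ 0.5931 -0.0308]
pocket [ 0.6197 -0.2084] posts [array([ 0.6449, -0.1813]), array([ 0.6394, -0.2362]), array([ 0.5949, -0.1775]), array([ 0.5813, -0.2273])]
handle [ 0.6418 -0.1226] rail dir [-0.0129 -0.1512]
pins tips [array([0.6102, 0.3919]), array([0.57  , 0.3612]), array([0.5137, 0.318 ]), array([0.4746, 0.2895]), array([0.4188, 0.2462]), array([0.3803, 0.2185])]
panel top corners [0.6173 0.4366] side [295.6 254.2]
fA [0.6413 0.2202]
fB [0.6549 0.0829]
fC [0.5587 0.1325]
```

View pics/s_a.png

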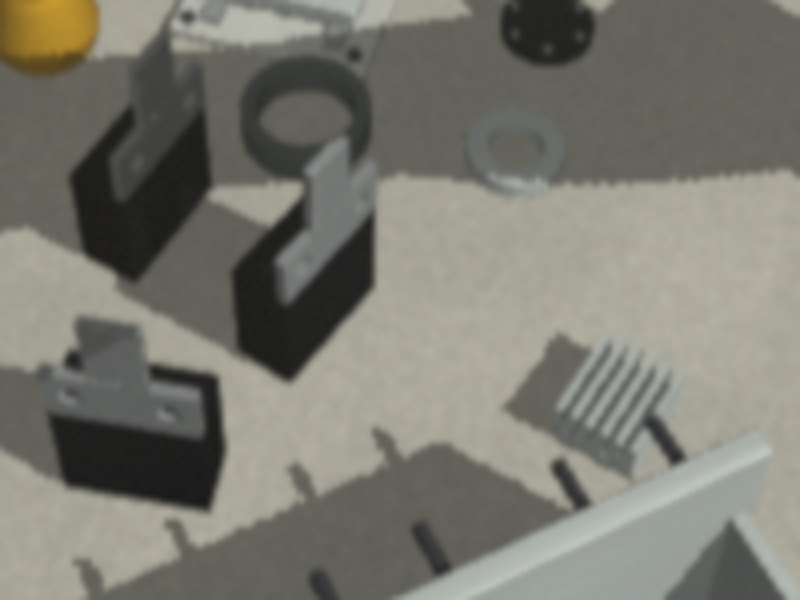

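Run:
```python
from h import *
print(np.load('pics/wrist0.npz')['K']); go([.50,.22,.42],-52)
```

```text
[[408.47706768   0.         320.76434324]
 [  0.         408.47706768 240.82558331]
 [  0.           0.           1.        ]]
shift total scaled [-2.542 -1.724 -1.432]
turn total scaled [-0.000e+00  1.000e-03  1.047e+00]
turn total scaled [-0.001 -0.    -0.524]
```

```bash
python3 -m inch '[[[-0.1,-0.05,-0.35],[0,0,0]],[[-0.2,-0.15,-0.3],[0,0,0]],[[-0.28,-0.19,-0.1],[0,0,0]],[[-0.28,-0.19,-0.1],[0,0,0]],[[-0.28,-0.19,-0.1],[0,0,0]],[[-0.28,-0.19,-0.1],[0,0,0]],[[-0.28,-0.19,-0.1],[0,0,0]],[[-0.28,-0.19,-0.1],[0,0,0]],[[-0.28,-0.19,-0.1],[0,0,0]],[[-0.28,-0.19,-0.08],[0,0,0]],[[0,0,0],[0,0,-0.087]],[[0,0,0],[0,0,-0.087]],[[0,0,0],[0,0,-0.087]],[[0,0,0],[0,0,-0.087]],[[0,0,0],[0,0,-0.087]],[[0,0,0],[0,0,-0.087]],[[0,0,0],[0,0,0]]]' 94 20
python3 - <<'E'
from h import *
st(); snap('wrist','w1')
E
```

```text
t: 2.28
position: [0.4999, 0.2207, 0.4197]
eef_rot: [1.015, -2.972, -0.0]
ft_force: [0.3, -0.5, 0.4]
gripper_width: 0.998
grasp_force: 0.0
t 2.27 p [0.4999 0.2207 0.4197] w 93.8 gf 0.0 F [ 0.3 -0.5  0.4] q7 [-0.45  0.31 -0.03  1.45  0.01  1.38  1.75]
[[-0.791 -0.612 -0.001]
 [-0.612  0.791 -0.   ]
 [ 0.001  0.    -1.   ]]
```

View pics/w1.png

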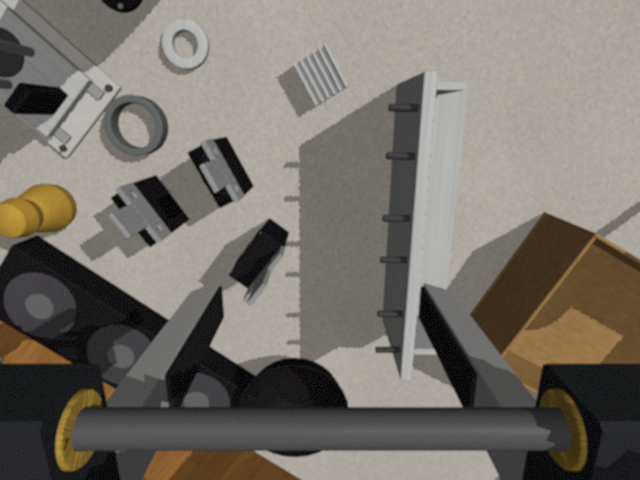

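Run:
```python
from h import *
crop('w1',100,80,350,290,2,'w1c')
```

```text
(no output)
```

View pics/w1c.png

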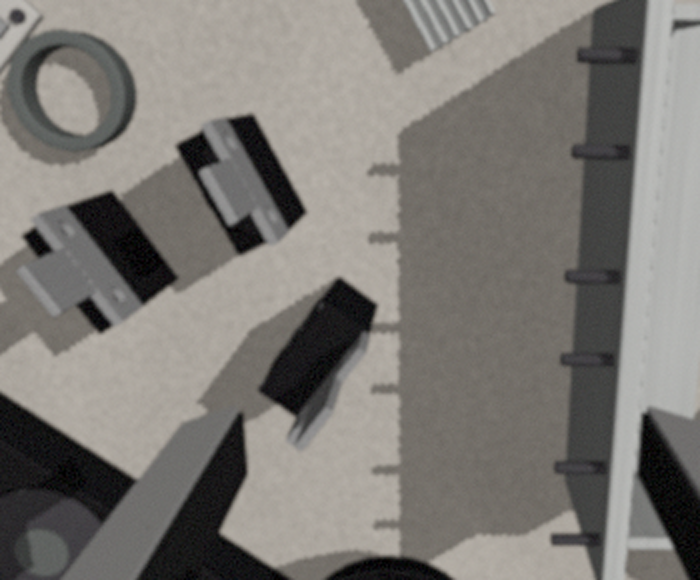

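Run:
```python
from h import *
def P(x,y,z): return pt('w1',100+x/2,80+y/2,z)
t=np.array([P(*p,.145) for p in((579,55),(573,152),(567,276),(562,359),(556,467),(552,539))]);print('tips',t.tolist(),np.linalg.norm(np.diff(t,axis=0),axis=1))
d=np.polyfit(t[:,0],t[:,1],1);print('panel y dir deg',np.degrees(np.arctan(d[0])),'resid',t[:,1]-np.polyval(d,t[:,0]))
for n,h,tp in(('B',((68,228),(120,297)),((22,270),(55,313))),('C',((222,137),(270,217)),((202,172),(235,222)))):
    a,b=[P(*p,.098) for p in h];print(n,'holes',a,b,np.linalg.norm(a-b),(a+b)/2,np.degrees(np.arctan2(*(a-b)[::-1])))
    a,b=[P(*p,.166) for p in tp];print(' tabtop',a,b,np.linalg.norm(a-b),(a+b)/2,np.degrees(np.arctan2(*(a-b)[::-1])))
a,b=P(290,440,.166),P(362,335,.116);print('A',a,b,P(340,280,.08),P(376,305,.08),P(262,390,.08))
o=np.load('pics/w1.npz')['T'][:3,3];print(o, 'panel top',P(650,2,.16),P(605,575,.16))
```

```text
tips [[0.3805, 0.2198], [0.4209, 0.2501], [0.4761, 0.2925], [0.5162, 0.3226], [0.5721, 0.365], [0.612, 0.3953]] [0.0505     0.0696046  0.05014    0.07016103 0.0501009 ]
panel y dir deg 37.179452055487225 resid [ 8.15457619e-05 -2.60893347e-04  2.71219554e-04 -4.36766896e-05
 -4.24971395e-05 -5.69814030e-06]
B holes [0.6463 0.0411] [0.6646 0.0897] 0.05193120449209704 [0.65545 0.0654 ] -110.63352425215821
 tabtop [0.6529 0.0504] [0.6631 0.0768] 0.028301943396169798 [0.658  0.0636] -111.12471914607247
C holes [0.5417 0.0861] [0.564  0.1361] 0.05474751135896498 [0.55285 0.1111 ] -114.03687143586784
 tabtop [0.5486 0.099 ] [0.5601 0.1273] 0.0305473403097553 [0.55435 0.11315] -112.11487870858372
A [0.6467 0.223 ] [0.5854 0.2241] [0.575  0.1945] [0.5742 0.2232] [0.67   0.1975]
[0.4340864  0.16898246 0.59953593] panel top [0.3411 0.2299] [0.6054 0.43  ]
```

Run:
```python
from h import *
go([.5555,.1115,.23],158)
```

```text
shift total scaled [ 0.15  -0.803  1.265]
turn total scaled [ 0.    -0.    -0.265]
turn total scaled [-0.    -0.     1.306]
```

```bash
python3 -m inch '[[[0.03,-0.2,0.15],[0,0,0]],[[0.04,-0.2,0.3],[0,0,0]],[[0.04,-0.2,0.3],[0,0,0]],[[0.04,-0.2,0.3],[0,0,0]],[[0,0,0.215],[0,0,-0.088]],[[0,0,0],[0,0,-0.088]],[[0,0,0],[0,0,-0.088]],[[0,0,0],[0,0,0]],[[0,0,0],[0,0,0]]]' 70
python3 - <<'E'
from h import *
st(); snap('wrist','w2')
for p in([.5555,.1115,.166],[.553,.112,.098],[.6583,.0645,.166]):print(proj('w2',p))
crop('w2',150,120,300,225,2.66,'w2c')
E
```

```text
t: 3.45
position: [0.5559, 0.1122, 0.2302]
eef_rot: [-1.753, 2.607, -0.0]
ft_force: [-0.0, 0.3, -0.2]
gripper_width: 0.746
grasp_force: 0.0
t 3.45 p [0.5559 0.1122 0.2302] w 70.1 gf 0.0 F [-0.   0.3 -0.2] q7 [-0.16  0.48 -0.13  1.72  0.07  0.94  2.43]
[[-0.377 -0.926  0.   ]
 [-0.926  0.377 -0.   ]
 [ 0.    -0.    -1.   ]]
[321.8 256.2]
[324.8 227.8]
[141.8 248.9]
```

View pics/w2.png

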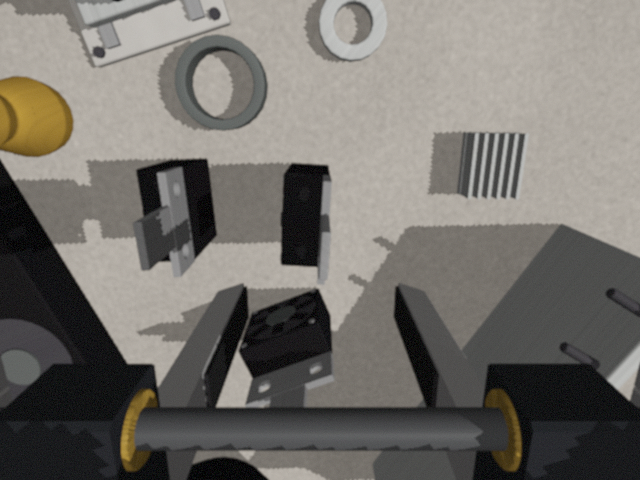

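Run:
```python
from h import *
g=cv2.imread('pics/w2.png',0)
for v in range(160,292,3): print(v,' '.join('%3d'%x for x in g[v,306:340:1]))
```

```text
160 169 166 167 166 169 171 171 174 176 177 178 175 171 170 171 168 171 174 174 177 177 178 177 176 178 176 178 175 176 174 171 173 170 168
163 131 126 126 132 134 138 142 148 152 153 161 162 159 164 167 167 164 165 167 166 164 165 170 172 173 172 172 174 174 172 171 173 172 172
166   4  10   4  12  11   9  18  14  17  13  21  17  18  23  23  25  26  25  23  38  42  68 115 156 170 173 174 173 176 176 176 176 174 176
169   2  14   9  15  10   1  18   1  19  14   7   4   9  18  12   4  19   8  12   8  13  34  95 152 173 173 173 172 175 175 176 177 175 175
172  10  16   4  17   2  11   6   5  16  15   2  12   6   4  10  12  10   5   3   7  14  10  58 115 156 173 174 173 171 172 171 172 171 172
175  16  15  17  19  23  17  12  12  12  18  17  11  12  13   5  20  31  48  53  57  55  53  58  88 138 165 175 173 175 173 172 171 172 172
178  20  17  23  19  12  19  19  14   9  18  26  10  11  21  23  14  35  56  66  65  66  63  66  69 103 145 168 175 176 177 173 174 173 172
181  12  23  17  15  21  20  19  16  18  23  21   9  15  13  24  25  51  85 108 117 115 111 107 106 113 137 163 173 173 
[... 4359 characters left out ...]

277 175 178 177 178 178 173 173 172 172 173 167 146 120 121 135 145 146 148 147 148 151 160 175 180 179 178 177 177 177 175 173 174 173 171
280 174 175 177 176 176 177 175 177 178 173 165 151 144 143 142 143 142 146 149 158 169 170 176 174 175 175 175 177 174 174 172 170 171 173
283 177 173 175 171 170 170 170 171 173 171 167 158 152 151 150 148 148 151 160 170 174 175 174 174 176 176 178 176 175 174 174 172 172 175
286 175 170 166 160 165 171 171 166 155 157 168 177 180 179 177 174 172 172 174 173 174 174 174 174 175 177 178 178 179 177 174 174 173 172
289 118 119 116 118 114 113 105  93  81  71  66  74 101 142 166 175 176 179 177 176 174 172 173 175 174 176 176 176 178 179 181 180 178 177
```

Run:
```python
from h import *
s=r.read_state();M=R.from_rotvec(s['eef_rot']).as_matrix()
def tl(p,z): return np.round((M.T@(np.array([*p,z])-s['position'])*1000)[:2],1)
for n,u,v,z in(('near tab',325,231.5,.166),('far tab',322,284,.166),('plate end',326,181.5,.116),('plate bot',327,173,.08),('tab/plate join',325,213.5,.116)):
    print(n,tl(pt('w2',u,v,z),z))
```

```text
near tab [16.9  2. ]
far tab [-18.1   0.2]
plate end [40.5  3.3]
plate bot [42.   4.5]
tab/plate join [16.9  2.6]
```

```bash
python3 -m inch '[[[0.003,0.008,0.2],[0,0,0.02]],[[0,0,0.234],[0,0,0]],[[0,0,0.234],[0,0,0]],[[0,0,0],[0,0,0]]]' 70 && python3 -m inch '[[[0,0,0],[0,0,0]],[[0,0,0],[0,0,0]],[[0,0,0],[0,0,0]],[[0,0,0],[0,0,0]],[[0,0,0],[0,0,0]],[[0,0,0],[0,0,0]],[[0,0,0],[0,0,0]]]' 0 35; python3 -c "
from h import *
st()"
```

```text
t: 4.0
position: [0.5526, 0.1119, 0.128]
eef_rot: [1.702, -2.635, -0.002]
ft_force: [-0.0, -0.2, 0.2]
gripper_width: 0.744
grasp_force: 0.0
t: 4.88
position: [0.5544, 0.1123, 0.1299]
eef_rot: [1.706, -2.638, -0.0]
ft_force: [-0.6, -0.9, -2.4]
gripper_width: 0.062
grasp_force: 35.0
t 4.88 p [0.5544 0.1123 0.1299] w 5.8 gf 35.0 F [-0.6 -0.9 -2.4] q7 [-0.18  0.6  -0.11  1.83  0.09  0.71  2.38]
[[-0.41  -0.912 -0.   ]
 [-0.912  0.41  -0.   ]
 [ 0.     0.    -1.   ]]
```

```bash
python3 -m inch '[[[0,0,-0.2],[0,0,0]],[[0,0,-0.3],[0,0,0]],[[0,0,-0.17],[0,0,0]],[[0,0,0],[0,0,0]],[[0,0,0],[0,0,0.084]],[[0,0,0],[0,0,0.083]],[[0,0,0],[0,0,0.083]],[[0,0,0],[0,0,0]]]'; python3 -c "
from h import *
st();go([.4146,.2167,.177],127.2)"
```

```text
t: 5.88
position: [0.5534, 0.1121, 0.2286]
eef_rot: [1.002, -2.974, 0.0]
ft_force: [1.3, -0.6, -1.9]
gripper_width: 0.063
grasp_force: 35.0
t 5.88 p [0.5534 0.1121 0.2286] w 5.9 gf 35.0 F [ 1.3 -0.6 -1.9] q7 [-0.26  0.48  0.01  1.73 -0.01  0.94  1.98]
[[-0.796 -0.605 -0.003]
 [-0.605  0.796 -0.001]
 [ 0.003  0.001 -1.   ]]
shift total scaled [0.313 1.115 0.346]
turn total scaled [ 0.    -0.002  0.   ]
turn total scaled [ 3.00e-03  1.00e-03 -1.57e+00]
```

```bash
python3 -m inch '[[[0.08,0.2,0.02],[0,0,0]],[[0.08,0.32,0.08],[0,0,0]],[[0.08,0.32,0.08],[0,0,0]],[[0.07,0.27,0.16],[0,-0.002,0]],[[0,0,0],[0,0,0]],[[0,0,0],[0,0,0]]]'; python3 -c "
from h import *
st();go([.4146,.2167,.177],127.2);snap('wrist','w3')
o=np.array([.6046,-.7965]);
for p in((.4209,.2501),(.3805,.2198)): print(proj('w3',[*p,.145]))"
```

```text
t: 6.62
position: [0.4176, 0.2166, 0.1793]
eef_rot: [-1.002, 2.973, 0.001]
ft_force: [0.1, -0.6, -2.9]
gripper_width: 0.065
grasp_force: 35.0
t 6.62 p [0.4176 0.2166 0.1793] w 6.1 gf 35.0 F [ 0.1 -0.6 -2.9] q7 [-0.53  0.41 -0.01  2.04  0.01  0.69  1.68]
[[-0.796 -0.605  0.003]
 [-0.605  0.796  0.002]
 [-0.004 -0.001 -1.   ]]
shift total scaled [0.015 0.013 0.015]
turn total scaled [-0.     0.002  0.   ]
turn total scaled [-0.003 -0.    -1.57 ]
[364.3 311.2]
[367.9 226.6]
```

View pics/w3.png

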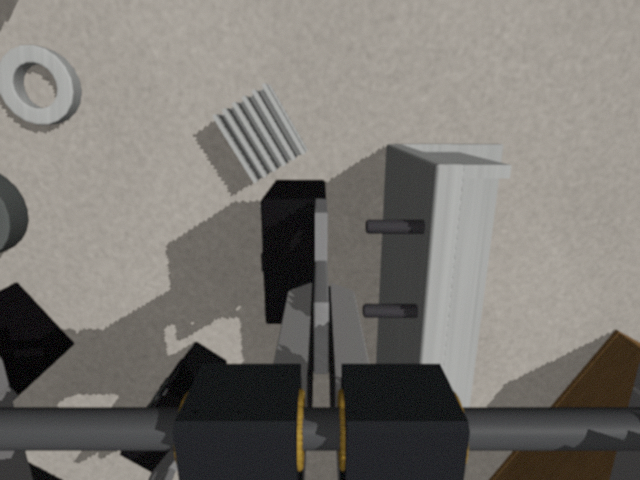

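```bash
python3 -c "
from h import *
g=cv2.imread('pics/w3.png',0);print(g[185:310,319].tolist())
c=np.load('pics/w3.npz');T=c['T']
s=r.read_state();M=R.from_rotvec(s['eef_rot']).as_matrix()
for x,z in((40,.1654),(40,.1294),(16,.1654),(16,.2154)): print(x,z,proj('w3',s['position']+M@np.array([x/1000,0,s['position'][2]-z])))
go([.4146,.2167,.177],127.2)
"
```

```text
[13, 11, 8, 19, 9, 6, 19, 16, 20, 14, 10, 13, 21, 53, 74, 83, 87, 86, 83, 84, 87, 86, 84, 83, 84, 84, 88, 107, 123, 132, 132, 131, 131, 131, 129, 132, 130, 132, 131, 134, 132, 131, 130, 131, 130, 133, 132, 133, 129, 129, 134, 133, 129, 129, 132, 131, 132, 133, 130, 131, 131, 129, 131, 130, 132, 133, 130, 131, 132, 129, 131, 131, 130, 131, 126, 108, 94, 84, 84, 81, 84, 84, 86, 82, 84, 87, 84, 83, 87, 85, 83, 86, 85, 86, 84, 83, 89, 86, 85, 85, 84, 86, 85, 86, 86, 80, 87, 84, 88, 85, 88, 84, 84, 90, 85, 86, 92, 110, 126, 131, 129, 131, 130, 129, 129]
40 0.1654 [320.7 213.3]
40 0.1294 [320.7 199.3]
16 0.1654 [320.6 260. ]
16 0.2154 [320.6 303.1]
shift total scaled [0.018 0.016 0.017]
turn total scaled [-0.     0.002 -0.   ]
turn total scaled [4.00e-03 1.00e-03 1.57e+00]
```

```bash
python3 -m inch '[[[0.015,0,0.016],[0,0.002,0]],[[0,0.05,0],[0,0,0]],[[0,0,0],[0,0,0]],[[0,0,0],[0,0,0]]]'; python3 -c "
from h import *
st();go([.3838,.2573,.177],127.2)"
```

```text
t: 7.18
position: [0.4108, 0.2216, 0.1772]
eef_rot: [-1.001, 2.978, 0.0]
ft_force: [-0.3, -0.2, -2.2]
gripper_width: 0.062
grasp_force: 35.0
t 7.17 p [0.4108 0.2216 0.1772] w 5.8 gf 35.0 F [-0.3 -0.2 -2.2] q7 [-0.55  0.41 -0.01  2.04  0.01  0.69  1.66]
[[-0.797 -0.604  0.   ]
 [-0.604  0.797  0.   ]
 [-0.    -0.    -1.   ]]
shift total scaled [-0.     0.298  0.001]
turn total scaled [-0.  0. -0.]
turn total scaled [0.   0.   1.57]
```

```bash
python3 -m inch '[[[0,0.07,0],[0,0,0]],[[0,0.07,0],[0,0,0]],[[0,0.07,0],[0,0,0]],[[0,0.07,0],[0,0,0]],[[0,0,0],[0,0,0]],[[0,0,0],[0,0,0]]]'; python3 -c "
from h import *
st();go([.3838,.2573,.177],127.2)"
```

```text
t: 7.92
position: [0.3853, 0.2551, 0.1771]
eef_rot: [-1.0, 2.978, 0.0]
ft_force: [0.3, 0.3, -2.3]
gripper_width: 0.064
grasp_force: 35.0
t 7.92 p [0.3853 0.2551 0.1771] w 6.0 gf 35.0 F [ 0.3  0.3 -2.3] q7 [-0.64  0.41 -0.01  2.05  0.01  0.68  1.56]
[[-0.797 -0.604  0.   ]
 [-0.604  0.797  0.   ]
 [-0.     0.    -1.   ]]
shift total scaled [-0.001  0.018  0.001]
turn total scaled [ 0.     0.    -0.001]
turn total scaled [ 0.   -0.    1.57]
```

```bash
python3 -m inch '[[[0,0.02,0],[0,0,0]],[[0,0.008,0],[0,0,0]],[[0,0,0.012],[0,0,0]],[[0,0,0],[0,0,0]],[[0,0,0],[0,0,0]]]'; python3 -c "
from h import *
st();go([.3838,.2573,.177],127.2)"
```

```text
t: 8.55
position: [0.3843, 0.2568, 0.1754]
eef_rot: [-0.998, 2.978, -0.003]
ft_force: [3.1, -3.8, -0.9]
gripper_width: 0.063
grasp_force: 35.0
t 8.55 p [0.3843 0.2568 0.1754] w 5.9 gf 35.0 F [ 3.1 -3.8 -0.9] q7 [-0.64  0.41 -0.01  2.06  0.01  0.68  1.56]
[[-0.798 -0.602  0.002]
 [-0.602  0.798 -0.002]
 [-0.001 -0.002 -1.   ]]
shift total scaled [ 0.     0.005 -0.01 ]
turn total scaled [-0.001  0.    -0.001]
turn total scaled [0.    0.002 1.569]
```

```bash
python3 -m inch '[[[0,0,0],[0,0,0]],[[0,0,0],[0,0,0]],[[0,0,0],[0,0,0]],[[0,0,-0.2],[0,0,0]],[[0,0,-0.3],[0,0,0]],[[0,0,-0.3],[0,0,0]],[[0,0,0],[0,0,0]]]' 50; python3 -c "
from h import *
st()
a,b=pt('w2',264,388,.098),pt('w2',316,368,.098);print(a,b,np.linalg.norm(a-b),(a+b)/2,np.degrees(np.arctan2(*(b-a)[::-1])))
snap('wrist','w4');s=np.array([.6,.2,.166]);print(proj('w4',s))
"
```

```text
t: 9.43
position: [0.3844, 0.26, 0.2984]
eef_rot: [-0.999, 2.971, 0.004]
ft_force: [0.4, 0.3, -0.6]
gripper_width: 0.531
grasp_force: 0.0
t 9.43 p [0.3844 0.26   0.2984] w 49.9 gf 0.0 F [ 0.4  0.3 -0.6] q7 [-0.65  0.25 -0.01  1.89  0.    1.    1.56]
[[-0.797 -0.604  0.006]
 [-0.604  0.797  0.005]
 [-0.007  0.    -1.   ]]
[0.6587 0.2289] [0.6078 0.2274] 0.0509220973645037 [0.63325 0.22815] -178.3120078026828
[120.4 375.1]
```

```bash
python3 -c "
from h import *
go([.633,.231,.235],91.7)"
```

```text
shift total scaled [-1.213 -1.155  0.413]
turn total scaled [0.001 0.002 0.309]
turn total scaled [-2.000e-03  1.000e-03 -1.261e+00]
```

```bash
python3 -m inch '[[[-0.15,-0.14,0],[0,0,0]],[[-0.25,-0.24,0],[0,0,0]],[[-0.25,-0.24,0],[0,0,0]],[[-0.25,-0.24,0],[0,0,0]],[[-0.25,-0.24,0],[0,0.002,0]],[[-0.06,-0.055,0],[0,0,0.078]],[[0,0,0.1],[0,0,0.077]],[[0,0,0.2],[0,0,0.077]],[[0,0,0.113],[0,0,0.077]],[[0,0,0],[0,0,0]],[[0,0,0],[0,0,0]]]' 70; python3 -c "
from h import *
st();snap('wrist','w5');print(proj('w5',[.633,.231,.166]),proj('w5',[.6583,.0645,.166]))
g=cv2.imread('pics/w5.png',0)
for v in range(150,300,5): print(v,' '.join('%3d'%x for x in g[v,296:350:2]))
"
```

```text
t: 10.85
position: [0.6318, 0.2298, 0.233]
eef_rot: [0.052, -3.137, 0.004]
ft_force: [-0.3, 0.2, 1.1]
gripper_width: 0.744
grasp_force: 0.0
t 10.85 p [0.6318 0.2298 0.233 ] w 69.9 gf 0.0 F [-0.3  0.2  1.1] q7 [-0.5   0.65  0.19  1.41 -0.13  1.1   1.32]
[[-0.999 -0.033 -0.004]
 [-0.033  0.999 -0.003]
 [ 0.004 -0.003 -1.   ]]
[323.1 257.3] [ 66.8 285.8]
150 177 179 176 175 175 174 174 173 174 176 178 175 173 173 176 174 174 149 120 114 118 116 118 117 119 119 119
155 171 170 171 174 173 173 174 175 175 174 174 172 173 170 173 176 172 172 174 161 135 121 114 115 116 116 115
160 177 175 176 175 172 171 172 173 172 175 176 175 177 178 176 175 178 177 176 176 179 151 119 115 114 117 115
165 156 158 166 166 164 168 168 167 162 165 166 170 173 171 173 175 171 171 166 170 170 177 176 150 123 116 117
170  22  20  13  16  19  12  19  26  21  16  15  12  22  15  57 158 178 179 173 171 177 180 177 176 146 119 117
175  19  21  20  20  24  21  17   7  19  10  20  14  27  24  40 149 170 172 168 168 165 147 139 118 112 110 112
180  29  25  28  16  25  29  27  30  28  26  18  71 115 114 115 150 175 16
[... 1913 characters left out ...]
 168 168 171 176 175 174 172
270 113 113 115 112 111 111 121 155 172 163 134 146 148 146 143 171 169 169 174 172 167 169 172 167 168 174 175
275 114 111 113 114 114 122 157 170 172 165 135 144 145 143 152 173 168 169 167 172 172 169 171 169 169 171 173
280 113 110 113 113 123 156 171 172 172 165 136 134 134 141 158 172 174 172 171 169 168 167 171 171 171 172 171
285 113 114 115 125 157 170 168 171 172 168 154 153 152 158 171 172 173 171 169 166 168 167 169 170 168 169 172
290 114 112 118 156 163 166 171 173 167 171 177 177 173 169 169 174 171 171 173 176 172 175 173 168 167 167 170
295 113 154 170 168 168 172 172 169 169 171 171 170 171 171 173 170 168 168 170 171 174 170 171 171 173 173 172
```

View pics/w5.png

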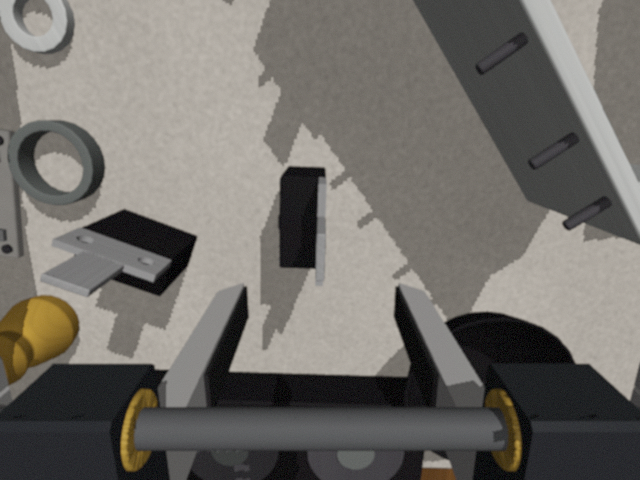

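```bash
cat >> h.py <<'E'
def tl(f,u,v,z):
    s=r.read_state();M=R.from_rotvec(s['eef_rot']).as_matrix();p=pt(f,u,v,z)
    return np.round((M.T@(np.array([*p,z])-s['position'])*1000)[:2],1)
E
python3 -c "
from h import *
g=cv2.imread('pics/w5.png',0);print(g[172:292,321].tolist())
for n,u,v,z in(('near tab',321,233.5,.166),('far tab',320,284,.166),('plate end',322,181.5,.116),('join',322,217.5,.116)): print(n,tl('w5',u,v,z))
"
```

```text
[18, 26, 17, 23, 56, 92, 114, 116, 115, 116, 118, 123, 136, 144, 144, 143, 144, 145, 142, 143, 142, 145, 144, 143, 143, 142, 144, 143, 144, 145, 144, 140, 144, 144, 143, 143, 143, 142, 141, 143, 146, 143, 145, 141, 132, 122, 117, 115, 117, 115, 115, 116, 117, 117, 114, 118, 120, 117, 116, 118, 119, 129, 144, 151, 148, 145, 144, 142, 145, 143, 144, 143, 143, 144, 144, 147, 146, 146, 145, 141, 142, 144, 143, 145, 145, 148, 146, 148, 146, 148, 147, 148, 145, 146, 144, 144, 145, 147, 147, 149, 147, 144, 145, 145, 147, 145, 143, 141, 137, 141, 147, 147, 147, 152, 163, 167, 170, 172, 173, 172]
near tab [14.7 -0.1]
far tab [-19.4  -0.7]
plate end [40.   0.6]
join [13.1  0.7]
```

```bash
python3 -m inch '[[[-0.009,0,0.2],[0.002,-0.002,0]],[[0,0,0.245],[0,0,0]],[[0,0,0.24],[0,0,0]],[[0,0,0],[0,0,0]]]' 70 && python3 -m inch '[[[0,0,0],[0,0,0]],[[0,0,0],[0,0,0]],[[0,0,0],[0,0,0]],[[0,0,0],[0,0,0]],[[0,0,0],[0,0,0]],[[0,0,0],[0,0,0]],[[0,0,0],[0,0,0]]]' 0 35; python3 -c "
from h import *
st();print(np.array([.5733,.4049])+.054*np.array([.6046,-.7965]));go([.606,.3619,.24],127.2)"
```

```text
t: 11.4
position: [0.6315, 0.2287, 0.1287]
eef_rot: [0.049, -3.138, 0.012]
ft_force: [0.5, 0.5, 0.2]
gripper_width: 0.75
grasp_force: 0.0
t: 12.28
position: [0.6331, 0.2293, 0.1305]
eef_rot: [-0.048, 3.141, -0.01]
ft_force: [-1.4, -1.0, 0.7]
gripper_width: 0.062
grasp_force: 35.0
t 12.28 p [0.6331 0.2293 0.1305] w 5.8 gf 35.0 F [-1.4 -1.   0.7] q7 [-0.49  0.75  0.17  1.52 -0.14  0.89  1.33]
[[-1.    -0.03   0.001]
 [-0.03   1.    -0.006]
 [-0.001 -0.006 -1.   ]]
[0.6059484 0.361889 ]
shift total scaled [ 0.154  0.885 -0.736]
turn total scaled [-0.003 -0.001 -0.309]
turn total scaled [-1.000e-03  4.000e-03  1.261e+00]
```

```bash
python3 -m inch '[[[0,0,-0.2],[0,0,0]],[[0,0,-0.3],[0,0,0]],[[0,0,-0.1],[-0.003,-0.001,-0.078]],[[0,0,0],[0,0,-0.077]],[[0,0,0],[0,0,-0.077]],[[0,0,0],[0,0,-0.077]],[[0,0,0],[0,0,0]]]'; python3 -c "
from h import *
st();go([.606,.3619,.1775],127.2)"
```

```text
t: 13.15
position: [0.6327, 0.2295, 0.22]
eef_rot: [-0.998, 2.978, -0.001]
ft_force: [0.7, 0.3, -2.3]
gripper_width: 0.068
grasp_force: 35.0
t 13.15 p [0.6327 0.2295 0.22  ] w 6.4 gf 35.0 F [ 0.7  0.3 -2.3] q7 [-0.4   0.65  0.02  1.43 -0.01  1.06  1.84]
[[-0.798 -0.602  0.001]
 [-0.602  0.798 -0.   ]
 [-0.001 -0.001 -1.   ]]
shift total scaled [-0.389  0.812  0.283]
turn total scaled [-0.     0.    -0.001]
turn total scaled [0.000e+00 1.000e-03 1.569e+00]
```

```bash
python3 -m inch '[[[-0.13,0.2,0],[0,0,0]],[[-0.13,0.3,0.09],[0,0,0]],[[-0.129,0.31,0.19],[0,0,0]],[[0,0,0],[0,0,0]],[[0,0,0],[0,0,0]]]'; python3 -c "
from h import *
st();go([.606,.3619,.1775],127.2);snap('wrist','w6');g=cv2.imread('pics/w6.png',0)
print(g[190:310,320].tolist())
s=r.read_state();M=R.from_rotvec(s['eef_rot']).as_matrix();z0=s['position'][2]-.1775
for x,z in((40,.163),(40,.127),(16,.163),(16,.213)): print(x,z,proj('w6',s['position']+M@np.array([x/1000,0,s['position'][2]-z-z0])))
for p in((.612,.3953),(.5721,.365)): print(proj('w6',[*p,.145]))
crop('w6',260,160,200,150,4,'w6c')"
```

```text
t: 13.78
position: [0.6063, 0.3613, 0.1779]
eef_rot: [-0.998, 2.978, -0.004]
ft_force: [0.7, -0.6, -2.7]
gripper_width: 0.062
grasp_force: 35.0
t 13.78 p [0.6063 0.3613 0.1779] w 5.8 gf 35.0 F [ 0.7 -0.6 -2.7] q7 [-0.59  0.74  0.02  1.37 -0.02  1.03  1.65]
[[-0.798 -0.603  0.002]
 [-0.603  0.798 -0.002]
 [-0.    -0.003 -1.   ]]
shift total scaled [-0.001  0.005  0.003]
turn total scaled [-0.001  0.    -0.001]
turn total scaled [0.    0.002 1.57 ]
[10, 17, 19, 17, 9, 14, 12, 25, 66, 86, 97, 99, 98, 95, 97, 95, 95, 98, 99, 98, 99, 104, 119, 139, 147, 147, 148, 148, 148, 148, 148, 147, 147, 149, 148, 147, 150, 149, 147, 146, 147, 148, 147, 146, 149, 149, 150, 147, 148, 148, 148, 148, 147, 148, 146, 145, 147, 147, 147, 149, 148, 148, 149, 147, 147, 149, 149, 147, 145, 138, 121, 102, 97, 100, 99, 100, 99, 100, 98, 101, 99, 97, 100, 99, 100, 101, 97, 97, 98, 99, 100, 98, 98, 102, 98, 100, 99, 100, 102, 100, 102, 99, 99, 98, 100, 98, 100, 101, 100, 98, 105, 121, 141, 150, 150, 149, 148, 148, 147, 146]
40 0.163 [319.2 212.9]
40 0.127 [319.3 199. ]
16 0.163 [319.1 259.7]
16 0.213 [318.7 302.6]
[362.9 315.8]
[365.5 231.9]
```

View pics/w6c.png

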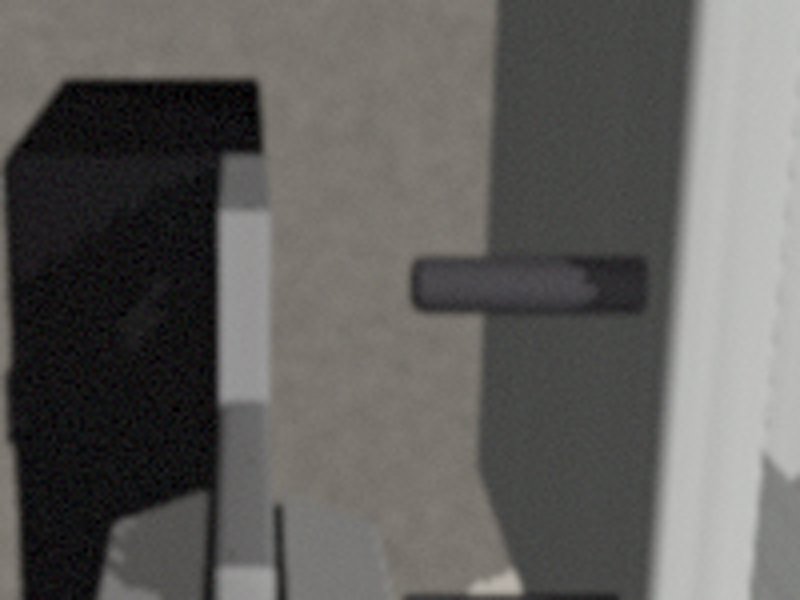

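```bash
python3 -m inch '[[[-0.002,0.07,0.003],[0,0,0]],[[0,0.07,0],[0,0,0]],[[0,0.07,0],[0,0,0]],[[0,0.07,0],[0,0,0]],[[0,0.045,0],[0,0,0]],[[0,0,0],[0,0,0]],[[0,0,0],[0,0,0]]]'; python3 -c "
from h import *
st();go([.5751,.4025,.1775],127.2)"
```

```text
t: 14.7
position: [0.5773, 0.4007, 0.1779]
eef_rot: [-0.999, 2.976, -0.001]
ft_force: [-0.0, 1.2, -2.5]
gripper_width: 0.062
grasp_force: 35.0
t 14.7 p [0.5773 0.4007 0.1779] w 5.8 gf 35.0 F [-0.   1.2 -2.5] q7 [-0.66  0.73  0.03  1.38 -0.02  1.02  1.59]
[[-0.797 -0.603  0.002]
 [-0.603  0.797 -0.   ]
 [-0.002 -0.001 -1.   ]]
shift total scaled [0.005 0.018 0.003]
turn total scaled [-0.001  0.001 -0.001]
turn total scaled [1.00e-03 1.00e-03 1.57e+00]
```

```bash
python3 -m inch '[[[0.002,0.015,0],[0,0,0]],[[0,0.012,0],[0,0,0]],[[0,0,0.014],[0,0,0]],[[0,0,0],[0,0,0]],[[0,0,0],[0,0,0]]]'; python3 -c "
from h import *
st();go([.5751,.4025,.1775],127.2)"
```

```text
t: 15.32
position: [0.5764, 0.4019, 0.1762]
eef_rot: [-0.997, 2.975, -0.006]
ft_force: [3.5, -4.0, -0.8]
gripper_width: 0.063
grasp_force: 35.0
t 15.32 p [0.5764 0.4019 0.1762] w 5.9 gf 35.0 F [ 3.5 -4.  -0.8] q7 [-0.67  0.74  0.03  1.38 -0.02  1.02  1.58]
[[-0.798 -0.602  0.005]
 [-0.603  0.798 -0.002]
 [-0.003 -0.005 -1.   ]]
shift total scaled [ 0.004  0.008 -0.009]
turn total scaled [-0.002  0.001 -0.001]
turn total scaled [0.002 0.004 1.569]
```

```bash
python3 -m inch '[[[0,0,0],[0,0,0]],[[0,0,0],[0,0,0]],[[0,0,0],[0,0,0]],[[0,0,-0.2],[0,0,0]],[[0,0,-0.3],[0,0,0]],[[0,0,-0.2],[0,0,0]],[[0,0,0],[0,0,0]]]' 50; python3 -c "
from h import *
st()
a,b=pt('w5',86,238,.098),pt('w5',148,261,.098);m=(a+b)/2;an=np.arctan2(*(b-a)[::-1]);print(a,b,np.linalg.norm(a-b),m,np.degrees(an))
go([.6583,.0645,.233],159)
"
```

```text
t: 16.2
position: [0.5752, 0.4055, 0.284]
eef_rot: [-0.999, 2.971, 0.003]
ft_force: [-0.3, 0.1, -0.4]
gripper_width: 0.529
grasp_force: 0.0
t 16.2 p [0.5752 0.4055 0.284 ] w 49.8 gf 0.0 F [-0.3  0.1 -0.4] q7 [-0.67  0.65  0.03  1.25 -0.02  1.24  1.58]
[[-0.797 -0.604  0.007]
 [-0.604  0.797  0.004]
 [-0.008 -0.001 -1.   ]]
[0.6462 0.0411] [0.6641 0.0892] 0.05132270452733372 [0.65515 0.06515] 69.58768391442385
shift total scaled [ 0.935 -2.146  0.334]
turn total scaled [-0.001  0.004 -0.278]
turn total scaled [0.005 0.002 1.293]
```

```bash
python3 -m inch '[[[0.1,-0.22,0],[0,0,0]],[[0.15,-0.35,0],[0,0,0]],[[0.15,-0.35,0],[0,0,0]],[[0.15,-0.35,0],[0,0,0]],[[0.15,-0.35,0],[0,0,0]],[[0.15,-0.35,0.1],[0,0,0]],[[0.085,-0.176,0.1],[0,0.003,-0.07]],[[0,0,0.13],[0,0,-0.07]],[[0,0,0],[0,0,-0.07]],[[0,0,0],[0,0,-0.07]],[[0,0,0],[0,0,0]],[[0,0,0],[0,0,0]]]' 70; python3 -c "
from h import *
st();go([.6583,.0645,.233],159.6);snap('wrist','w7');print(proj('w7',[.6583,.0645,.166]))
g=cv2.imread('pics/w7.png',0)
for u in (317,319,321,323,325,327,329): print(u,g[165:292,u].tolist())
for v in (190,210,235,250,265): print(v,g[v,305:340].tolist())
"
```

```text
t: 17.7
position: [0.6564, 0.0627, 0.2309]
eef_rot: [1.779, -2.583, 0.002]
ft_force: [-0.2, -1.0, -0.7]
gripper_width: 0.747
grasp_force: 0.0
t 17.7 p [0.6564 0.0627 0.2309] w 70.2 gf 0.0 F [-0.2 -1.  -0.7] q7 [-0.08  0.62 -0.1   1.45  0.07  1.08  2.58]
[[-0.357 -0.934 -0.003]
 [-0.934  0.357 -0.004]
 [ 0.005  0.002 -1.   ]]
shift total scaled [-0.016 -0.008 -0.014]
turn total scaled [ 0.001 -0.002 -0.004]
turn total scaled [-4.000e-03 -1.000e-03  1.566e+00]
[319.5 261. ]
317 [154, 143, 110, 60, 13, 3, 3, 3, 2, 11, 6, 20, 38, 48, 59, 61, 58, 59, 80, 110, 129, 134, 132, 131, 132, 129, 131, 132, 134, 131, 133, 132, 131, 132, 132, 130, 133, 131, 134, 133, 132, 133, 132, 134, 131, 131, 133, 131, 132, 135, 130, 114, 88, 61, 59, 59, 58, 60, 54, 60, 60, 53, 58, 58, 57, 57, 58, 59, 63, 83, 111, 127, 130, 128, 130, 128, 129, 128, 127, 129, 131, 132, 131, 132, 130, 128, 129, 130, 132, 128, 131, 129, 131, 134, 133, 134, 134, 134, 134, 129, 130, 130, 134, 133, 134, 132, 129, 126, 125, 128, 128, 128, 129, 125, 125, 126, 127, 135, 140, 139, 140, 141, 150, 157, 158, 160, 161]
319 [152, 145, 111, 59
[... 3886 characters left out ...]
, 153, 154, 157, 162, 163, 162]
210 [15, 13, 15, 13, 7, 17, 19, 9, 27, 72, 112, 128, 131, 133, 132, 129, 133, 137, 147, 153, 156, 152, 154, 154, 154, 155, 157, 155, 157, 157, 157, 156, 158, 159, 157]
235 [13, 9, 14, 7, 19, 6, 23, 12, 33, 68, 94, 106, 111, 110, 110, 116, 119, 123, 137, 153, 157, 155, 155, 154, 156, 157, 156, 157, 155, 156, 155, 154, 152, 152, 155]
250 [17, 12, 17, 17, 11, 4, 15, 18, 18, 57, 100, 120, 128, 132, 132, 135, 138, 137, 143, 150, 158, 155, 154, 156, 154, 155, 156, 157, 158, 157, 155, 156, 156, 155, 153]
265 [12, 5, 16, 15, 19, 17, 8, 4, 18, 42, 86, 118, 130, 132, 132, 134, 134, 138, 139, 144, 148, 153, 155, 155, 156, 159, 158, 160, 158, 156, 154, 155, 157, 156, 154]
```

```bash
python3 -c "
from h import *
for n,u,v,z in(('near tab',318,234.6,.166),('plate end',318,183.8,.116),('join',318,216.5,.116)): print(n,tl('w7',u,v,z))
"
```

```text
near tab [14.8 -2.1]
plate end [38.8 -2.4]
join [14.6 -2.4]
```

```bash
python3 -m inch '[[[-0.008,-0.015,0.2],[0,-0.002,-0.003]],[[0,0,0.24],[0,0,0]],[[0,0,0.232],[0,0,0]],[[0,0,0],[0,0,0]]]' 70 && python3 -m inch '[[[0,0,0],[0,0,0]],[[0,0,0],[0,0,0]],[[0,0,0],[0,0,0]],[[0,0,0],[0,0,0]],[[0,0,0],[0,0,0]],[[0,0,0],[0,0,0]],[[0,0,0],[0,0,0]]]' 0 35 && python3 -m inch '[[[0,0,-0.2],[0,0,0]],[[0,0,-0.35],[0,0,0]],[[0,0,-0.35],[0,0,0]],[[0,0,-0.35],[0,0,0]],[[0,0,0],[0,0,0.07]],[[0,0,0],[0,0,0.07]],[[0,0,0],[0,0,0.07]],[[0,0,0],[0,0,0.07]],[[0,0,0],[0,0,0]]]'; python3 -c "
from h import *
st();print(np.array([.4775,.3323])+.054*np.array([.6046,-.7965]));go([.5101,.2893,.1775],127.2)"
```

```text
t: 18.25
position: [0.6569, 0.0626, 0.1281]
eef_rot: [1.788, -2.576, -0.005]
ft_force: [-0.4, -0.1, 0.4]
gripper_width: 0.741
grasp_force: 0.0
t: 19.12
position: [0.659, 0.0628, 0.1306]
eef_rot: [1.792, -2.579, -0.001]
ft_force: [-0.8, -0.8, -1.7]
gripper_width: 0.062
grasp_force: 35.0
t: 20.25
position: [0.659, 0.063, 0.3177]
eef_rot: [1.011, -2.972, -0.0]
ft_force: [0.1, -1.1, -2.4]
gripper_width: 0.065
grasp_force: 35.0
t 20.25 p [0.659  0.063  0.3177] w 6.1 gf 35.0 F [ 0.1 -1.1 -2.4] q7 [-0.16  0.56  0.03  1.32 -0.02  1.26  2.1 ]
[[-0.793 -0.61  -0.002]
 [-0.61   0.793 -0.001]
 [ 0.002  0.001 -1.   ]]
[0.5101484 0.289289 ]
shift total scaled [-0.136  1.8    0.935]
turn total scaled [ 0.    -0.001  0.003]
turn total scaled [ 2.000e-03  1.000e-03 -1.568e+00]
```

```bash
python3 -m inch '[[[-0.03,0.2,0],[0,0,0]],[[-0.03,0.36,0],[0,0,0]],[[-0.03,0.36,0.1],[0,0,0]],[[-0.03,0.36,0.15],[0,0,0]],[[-0.016,0.15,0.3],[0,0,0.002]],[[0,0.1,0.3],[0,0,0]],[[0,0.27,0.085],[0,0,0]],[[0,0,0],[0,0,0]],[[0,0,0],[0,0,0]]]'; python3 -c "
from h import *
st();go([.5101,.2893,.1775],127.2);snap('wrist','w8');g=cv2.imread('pics/w8.png',0)
print(g[190:310,320].tolist())
s=r.read_state();M=R.from_rotvec(s['eef_rot']).as_matrix();z0=s['position'][2]-.1775
for x,z in((40,.163),(40,.127),(16,.163),(16,.213)): print(x,z,proj('w8',s['position']+M@np.array([x/1000,0,s['position'][2]-z-z0])))
for p in((.4761,.2925),): u=proj('w8',[*p,.145]);print(u,g[int(u[1])-14:int(u[1])+15,int(u[0])+8].tolist(),g[int(u[1]),int(u[0])-12:int(u[0])+12].tolist())"
```

```text
t: 21.38
position: [0.512, 0.2893, 0.1784]
eef_rot: [1.006, -2.976, 0.001]
ft_force: [2.0, 0.3, -2.5]
gripper_width: 0.062
grasp_force: 35.0
t 21.38 p [0.512  0.2893 0.1784] w 5.8 gf 35.0 F [ 2.   0.3 -2.5] q7 [-0.56  0.57 -0.    1.73  0.    0.85  1.66]
[[-0.795 -0.607  0.   ]
 [-0.607  0.795 -0.001]
 [ 0.    -0.    -1.   ]]
shift total scaled [0.01  0.008 0.006]
turn total scaled [-0.    -0.     0.001]
turn total scaled [ 0.    -0.    -1.569]
[18, 19, 12, 18, 10, 14, 16, 27, 49, 80, 94, 94, 95, 98, 92, 92, 95, 92, 91, 91, 90, 97, 111, 134, 140, 143, 143, 143, 143, 142, 143, 142, 141, 144, 141, 142, 143, 144, 141, 144, 139, 144, 143, 143, 143, 145, 141, 142, 140, 143, 144, 141, 141, 143, 144, 141, 142, 141, 143, 144, 143, 141, 144, 144, 142, 142, 143, 145, 144, 137, 121, 102, 94, 91, 95, 95, 94, 95, 97, 93, 94, 93, 94, 94, 94, 94, 95, 95, 97, 96, 96, 95, 97, 96, 96, 95, 96, 95, 96, 97, 97, 95, 98, 95, 97, 97, 97, 94, 94, 90, 99, 113, 134, 143, 146, 145, 142, 142, 142, 143]
40 0.163 [320.4 212.6]
40 0.127 [320.4 198.7]
16 0.163 [320.3 259.3]
16 0.213 [320.2 302.1]
[366.7 229. ] [113, 113, 117, 117, 120, 114, 95, 67, 61, 65, 68, 70, 72, 73, 69, 66, 62, 61, 54, 51, 66, 97, 108, 109, 109, 108, 110, 111, 112] [115, 112, 112, 111, 111, 117, 115, 114, 108, 87, 51, 44, 60, 62, 68, 71, 67, 69, 68, 72, 69, 72, 68, 69]
```

```bash
python3 -m inch '[[[0.008,0.05,0.006],[0,0,0.001]],[[0,0.07,0],[0,0,0]],[[0,0.07,0],[0,0,0]],[[0,0.07,0],[0,0,0]],[[0,0.07,0],[0,0,0]],[[0,0,0],[0,0,0]],[[0,0,0],[0,0,0]]]'; python3 -c "
from h import *
st();go([.4793,.3299,.1775],127.2)"
```

```text
t: 22.3
position: [0.4803, 0.3286, 0.1772]
eef_rot: [1.0, -2.977, -0.001]
ft_force: [-0.2, -0.4, -2.4]
gripper_width: 0.064
grasp_force: 35.0
t 22.3 p [0.4803 0.3286 0.1772] w 6.0 gf 35.0 F [-0.2 -0.4 -2.4] q7 [-0.65  0.56  0.    1.74 -0.    0.84  1.57]
[[-0.797 -0.604 -0.001]
 [-0.604  0.797  0.   ]
 [ 0.001  0.001 -1.   ]]
shift total scaled [ 0.     0.011 -0.002]
turn total scaled [ 0.    -0.    -0.001]
turn total scaled [-1.00e-03 -1.00e-03  1.57e+00]
```

```bash
python3 -m inch '[[[0,0.015,0],[0,0,0]],[[0,0.006,0],[0,0,0]],[[0,0,0.012],[0,0,0]],[[0,0,0],[0,0,0]],[[0,0,0],[0,0,0]]]' && python3 -m inch '[[[0,0,0],[0,0,0]],[[0,0,0],[0,0,0]],[[0,0,0],[0,0,0]],[[0,0,-0.2],[0,0,0]],[[0,0,-0.35],[0,0,0]],[[0,0,-0.35],[0,0,0]],[[0,0,-0.3],[0,0,0]],[[0,0,0],[0,0,0]]]' 50; python3 -c "
from h import *
st();go([.47,-.13,.36],90);go([.47,-.13,.36],5)
snap('top','top1')
"
```

```text
t: 22.92
position: [0.4801, 0.3292, 0.1756]
eef_rot: [-0.998, 2.978, -0.003]
ft_force: [2.7, -4.3, -0.7]
gripper_width: 0.063
grasp_force: 35.0
t: 23.92
position: [0.4801, 0.3325, 0.3594]
eef_rot: [-0.999, 2.971, 0.005]
ft_force: [-0.2, 0.1, -1.0]
gripper_width: 0.532
grasp_force: 0.0
t 23.93 p [0.4801 0.3325 0.3594] w 50.0 gf 0.0 F [-0.2  0.1 -1. ] q7 [-0.66  0.4   0.01  1.48 -0.    1.25  1.57]
[[-0.797 -0.604  0.005]
 [-0.604  0.797  0.005]
 [-0.007  0.001 -1.   ]]
shift total scaled [ 1.917 -2.416 -0.02 ]
turn total scaled [0.002 0.003 0.324]
turn total scaled [-0.004  0.002 -1.246]
shift total scaled [ 1.917 -2.416 -0.02 ]
turn total scaled [0.004 0.002 1.066]
turn total scaled [-0.001  0.004 -0.505]
```

```bash
python3 -m inch '[[[0.15,-0.19,0],[0,0,0]],[[0.25,-0.32,0],[0,0,0]],[[0.25,-0.32,0],[0,0,0]],[[0.25,-0.32,0],[0,0,0]],[[0.25,-0.32,0],[0,0,0]],[[0.25,-0.32,0],[0,0,0]],[[0.2,-0.32,0],[0,0,0]],[[0.1,-0.32,0],[0,0,0]],[[0,0,0],[0,0.003,0.09]],[[0,0,0],[0,0,0.092]],[[0,0,0],[0,0,0.092]],[[0,0,0],[0,0,0.092]],[[0,0,0],[0,0,0]]]' 94; python3 -c "
from h import *
st();snap('wrist','w9')
for p in([.4457,-.2168,.045],[.46,-.1365,.01],[.4668,-.0326,.014],[.6197,-.2084,.03]): print(proj('w9',p))
"
```

```text
t: 25.6
position: [0.4948, -0.1131, 0.3541]
eef_rot: [-0.128, -3.13, 0.006]
ft_force: [-0.1, -0.2, 0.3]
gripper_width: 0.999
grasp_force: 0.0
t 25.6 p [ 0.4948 -0.1131  0.3541] w 93.9 gf 0.0 F [-0.1 -0.2  0.3] q7 [-0.09  0.29  0.35  1.68 -0.1   1.19  1.77]
[[-0.997  0.081 -0.009]
 [ 0.081  0.997 -0.003]
 [ 0.009 -0.004 -1.   ]]
[230.8 158.8]
[301.2 162.7]
[383.9 161.7]
[258.  289.6]
```

View pics/w9.png

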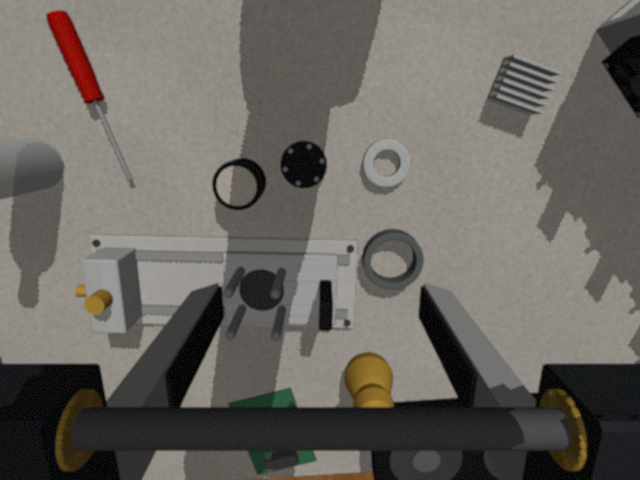

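```bash
cat >> h.py <<'E'
def blob(f,u,v,lo,hi,rad=60):
    "centroid, area and fitted ellipse of the connected grey-range blob containing (u,v)"
    g=cv2.GaussianBlur(cv2.imread('pics/%s.png'%f,0),(3,3),0);m=((g>=lo)&(g<=hi)).astype(np.uint8)
    w=np.zeros_like(m);cv2.circle(w,(int(u),int(v)),rad,1,-1);m&=w
    n,l,s,c=cv2.connectedComponentsWithStats(m,connectivity=4);k=l[int(v),int(u)]
    cs,_=cv2.findContours((l==k).astype(np.uint8),cv2.RETR_EXTERNAL,cv2.CHAIN_APPROX_NONE)
    e=cv2.fitEllipse(max(cs,key=len));return np.round(c[k],1),s[k,4],np.round(e[0],1),np.round(e[1],1)
E
python3 -c "
from h import *
g=cv2.imread('pics/w9.png',0);print(g[185,200:275:2].tolist());print(g[163,275:335:2].tolist());print(g[163,355:420:2].tolist());print(g[290,225:300:2].tolist())
for n,a,z in(('pump',(238,185,120,255),.045),('cap',(304,163,0,60),.01),('spacer',(370,163,140,255),.014),('pocket',(262,290,0,60),.03)):
    b=blob('w9',*a);print(n,b,pt('w9',*b[0],z),pt('w9',*b[2],z))
# posts base/tops, handle
for u,v in((277,293),(240,271),(280,270),(230,332),(275,333)): print('post',u,v,pt('w9',u,v,.108))
"
```

```text
[143, 141, 144, 143, 147, 142, 96, 15, 107, 147, 150, 148, 146, 146, 152, 130, 101, 95, 95, 101, 96, 93, 94, 95, 92, 95, 95, 98, 69, 2, 21, 12, 17, 75, 89, 88, 89, 93]
[92, 91, 87, 28, 13, 20, 5, 14, 13, 13, 21, 9, 17, 14, 14, 10, 6, 20, 5, 8, 16, 5, 19, 51, 40, 30, 122, 142, 139, 139]
[143, 143, 144, 110, 112, 152, 154, 152, 151, 131, 137, 143, 140, 138, 143, 140, 142, 144, 134, 115, 96, 87, 74, 137, 154, 149, 153, 151, 141, 144, 142, 140, 141]
[67, 72, 68, 60, 47, 73, 97, 69, 27, 29, 29, 34, 31, 31, 28, 28, 31, 35, 30, 31, 31, 31, 31, 50, 63, 68, 62, 52, 41, 56, 98, 101, 99, 98, 98, 107, 138, 153]
pump (array([321.1, 240.4]), np.int32(302774), array([319.5, 239.5]), array([557.4, 771.1])) [ 0.5541 -0.1187] [ 0.5528 -0.1206]
cap (array([303. , 164.1]), np.int32(1648), array([303. , 164.1]), array([44.9, 46.6])) [ 0.462  -0.1344] [ 0.462  -0.1344]
spacer (array([374.2, 161.8]), np.int32(7306), array([373.1, 163.8]), array([103.7, 120.4])) [ 0.4659 -0.0447] [ 0.4683 -0.0462]
pocket (array([258.4, 287.4]), np.int32(1634), array([259.4, 287.4]), array([41.3, 55.4])) [ 0.6167 -0.2075] [ 0.6168 -0.2062]
post 277 293 [ 0.5936 -0.1717]
post 240 271 [ 0.5641 -0.2098]
post 280 270 [ 0.5664 -0.1653]
post 230 332 [ 0.6381 -0.2317]
post 275 333 [ 0.6435 -0.1796]
```

```bash
python3 -c "
from h import *
p=pt('w9',237,184.5,.045);print(p);go([*p,.16],85);go([*p,.16],45)"
```

```text
[ 0.4764 -0.2137]
shift total scaled [ 0.059 -0.673  1.299]
turn total scaled [-0.002 -0.004  0.004]
turn total scaled [ 0.006 -0.003 -1.567]
shift total scaled [ 0.059 -0.673  1.299]
turn total scaled [-0.003 -0.003  0.353]
turn total scaled [ 0.004 -0.004 -1.218]
```

```bash
python3 -m inch '[[[0.03,-0.2,0.2],[0,0,0]],[[0.029,-0.24,0.25],[0,-0.003,0]],[[0,-0.233,0.25],[0,0,0]],[[0,0,0.3],[0,0,0.088]],[[0,0,0.299],[0,0,0.088]],[[0,0,0],[0,0,0.088]],[[0,0,0],[0,0,0.088]],[[0,0,0],[0,0,0]],[[0,0,0],[0,0,0]]]' 94; python3 -c "
from h import *
st();snap('wrist','w10');u=proj('w10',[.4764,-.2137,.045]);print(u)
g=cv2.imread('pics/w10.png',0);u=u.astype(int);print(g[u[1],u[0]-60:u[0]+60:2].tolist());print(g[u[1]-60:u[1]+60:2,u[0]].tolist())
"
```

```text
t: 26.78
position: [0.4778, -0.214, 0.161]
eef_rot: [1.199, 2.903, -0.006]
ft_force: [-0.2, 0.5, 0.6]
gripper_width: 0.999
grasp_force: 0.0
t 26.77 p [ 0.4778 -0.214   0.161 ] w 93.9 gf 0.0 F [-0.2  0.5  0.6] q7 [ 0.03  0.55  0.5   1.93 -0.38  0.75  1.54]
[[-0.709  0.706 -0.   ]
 [ 0.706  0.709 -0.004]
 [-0.002 -0.003 -1.   ]]
[319.8 232.4]
[149, 151, 149, 149, 148, 147, 147, 146, 147, 148, 142, 67, 22, 13, 67, 149, 157, 156, 158, 155, 156, 158, 160, 163, 157, 151, 154, 154, 159, 158, 136, 105, 105, 106, 107, 103, 103, 102, 100, 103, 106, 103, 101, 102, 104, 102, 87, 27, 15, 9, 57, 93, 95, 93, 95, 96, 96, 97, 95, 97]
[95, 96, 99, 100, 99, 100, 99, 76, 21, 9, 7, 20, 12, 5, 5, 9, 83, 101, 101, 103, 103, 100, 102, 105, 101, 97, 100, 99, 126, 145, 136, 151, 156, 153, 155, 162, 160, 161, 158, 153, 154, 155, 156, 154, 152, 156, 152, 70, 18, 28, 81, 99, 98, 96, 99, 97, 92, 108, 148, 153]
```

```bash
python3 -c "
from h import *
b=blob('w10',320,235,60,255,40);print(b)
for q in(b[0],b[2]): print(pt('w10',*q,.045),tl('w10',*q,.045))
"
```

```text
(array([319.3, 234.7]), np.int32(3232), array([319.3, 234.7]), array([62.2, 64.4]))
[ 0.4774 -0.2152] [-0.2 -0.8]
[ 0.4774 -0.2152] [-0.2 -0.8]
```

```bash
python3 -m inch '[[[0,-0.006,0.2],[0.001,0.001,0]],[[0,0,0.3],[0,0,0]],[[0,0,0.3],[0,0,0]],[[0,0,0.213],[0,0,0]],[[0,0,0],[0,0,0]]]' 94 && python3 -m inch '[[[0,0,0],[0,0,0]],[[0,0,0],[0,0,0]],[[0,0,0],[0,0,0]],[[0,0,0],[0,0,0]],[[0,0,0],[0,0,0]]]' 0 30; python3 -c "
from h import *
st()"
```

```text
t: 27.45
position: [0.4754, -0.2148, 0.0076]
eef_rot: [-1.202, -2.897, 0.006]
ft_force: [0.5, -0.1, 0.8]
gripper_width: 0.997
grasp_force: 0.0
t: 28.08
position: [0.4774, -0.2155, 0.0099]
eef_rot: [1.205, 2.901, -0.007]
ft_force: [-0.7, 1.7, 5.2]
gripper_width: 0.635
grasp_force: 30.0
t 28.07 p [ 0.4774 -0.2155  0.0099] w 59.7 gf 30.0 F [-0.7  1.7  5.2] q7 [ 0.17  0.79  0.31  2.02 -0.55  0.42  1.68]
[[-0.706  0.709 -0.002]
 [ 0.709  0.706 -0.004]
 [-0.002 -0.004 -1.   ]]
```

```bash
python3 -m inch '[[[0,0,-0.2],[0,0,0]],[[0,0,-0.35],[0,0,0]],[[0,0,-0.35],[0,0,0]],[[0,0,-0.35],[0,0,0]],[[0,0,-0.35],[0,0,-0.088]],[[0,0,0],[0,0,-0.088]],[[0,0,0],[0,0,-0.088]],[[0,0,0],[0,0,-0.088]],[[-0.2,0.02,0],[0,0,0]],[[-0.4,0.04,0],[0,0,0]],[[-0.4,0.04,0],[0,0,0]],[[-0.4,0.04,0],[0,0,0]],[[0,0,0],[0,0,0]],[[0,0,0],[0,0,0]]]'; python3 -c "
from h import *
st();snap('wrist','w11');print(proj('w11',[.6168,-.207,.03]))
crop('w11',160,0,300,225,2.66,'w11c')
"
```

```text
t: 29.82
position: [0.6871, -0.2113, 0.247]
eef_rot: [-0.132, -3.133, 0.006]
ft_force: [0.5, -0.2, -2.4]
gripper_width: 0.634
grasp_force: 30.0
t 29.82 p [ 0.6871 -0.2113  0.247 ] w 59.6 gf 30.0 F [ 0.5 -0.2 -2.4] q7 [ 0.08  0.73  0.37  1.24 -0.25  1.22  1.93]
[[-0.996  0.084 -0.006]
 [ 0.084  0.996 -0.004]
 [ 0.006 -0.004 -1.   ]]
[320.1 134.4]
```

View pics/w11c.png

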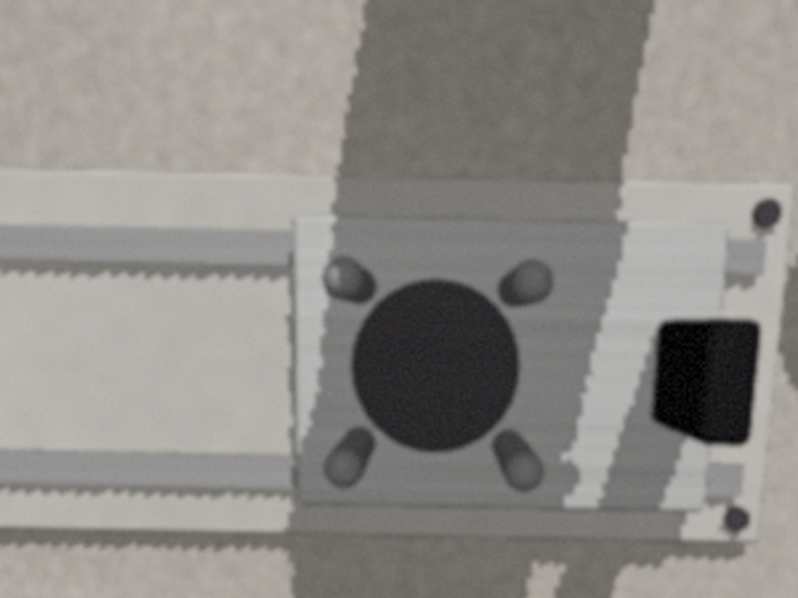

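```bash
python3 -c "
from h import *
u=lambda x,y:(160+x/2.66,y/2.66)
b=blob('w11',*u(436,365),0,48,45);print(b,pt('w11',*b[0],.03),pt('w11',*b[2],.03))
P=np.array([pt('w11',*u(*p),.106) for p in((340,273),(535,279),(345,468),(525,470))]);print(P.tolist(),P.mean(0))
a,b2=pt('w11',*u(295,216),.03),pt('w11',*u(725,221),.03);print('slide deg',np.degrees(np.arctan2(*(a-b2)[::-1])),np.linalg.norm(a-b2))
a,b2=pt('w11',*u(303,503),.03),pt('w11',*u(705,508),.03);print('slide deg',np.degrees(np.arctan2(*(a-b2)[::-1])))
a,b2=pt('w11',*u(0,170),.0),pt('w11',*u(790,184),.0);print('base deg',np.degrees(np.arctan2(*(a-b2)[::-1])))
H=[pt('w11',*u(*p),.106) for p in((708,322),(758,322),(748,442),(706,442))];print('handle top',np.mean(H,0),H)
g=cv2.imread('pics/w11.png',0)
"
```

```text
(array([323.3, 137.2]), np.int32(2900), array([323.3, 137.2]), array([59. , 60.8])) [ 0.6196 -0.2042] [ 0.6196 -0.2042]
[[0.5897, -0.2285], [0.5958, -0.1741], [0.644, -0.2328], [0.6489, -0.18]] [ 0.6196  -0.20385]
slide deg -95.42370956948949 0.14705838976406616
slide deg -95.47525390814097
base deg -95.74228327780412
handle top [ 0.6289   -0.119825] [array([ 0.6115, -0.1259]), array([ 0.6127, -0.1118]), array([ 0.6462, -0.1147]), array([ 0.6452, -0.1269])]
```

```bash
python3 -c "
from h import *
go([.6196,-.2041,.16],84.5)"
```

```text
shift total scaled [0.448 0.015 0.588]
turn total scaled [-0.002 -0.002  0.005]
turn total scaled [ 0.004 -0.003 -1.565]
```

```bash
python3 -m inch '[[[0.2,0.01,0],[0,0,0]],[[0.248,0.005,0.09],[-0.002,-0.002,0.005]],[[0,0,0.25],[0,0,0]],[[0,0,0.25],[0,0,0]],[[0,0,0],[0,0,0]],[[0,0,0],[0,0,0]]]'; python3 -c "
from h import *
st();go([.6196,-.2041,.04],84.5)"
```

```text
t: 30.62
position: [0.6222, -0.2042, 0.1622]
eef_rot: [0.148, 3.134, -0.002]
ft_force: [0.2, 0.2, -2.2]
gripper_width: 0.636
grasp_force: 30.0
t 30.62 p [ 0.6222 -0.2042  0.1622] w 59.8 gf 30.0 F [ 0.2  0.2 -2.2] q7 [ 0.07  0.7   0.35  1.56 -0.28  0.93  1.99]
[[-0.996  0.094  0.004]
 [ 0.094  0.996 -0.001]
 [-0.004 -0.001 -1.   ]]
shift total scaled [ 0.021 -0.     0.815]
turn total scaled [-0.     0.002  0.001]
turn total scaled [-3.00e-03 -1.00e-03 -1.57e+00]
```

```bash
python3 -m inch '[[[0.015,0,0.15],[0,0.001,0]],[[0,0,0.1],[0,0,0]],[[0,0,0],[0,0,0]],[[0,0,0],[0,0,0]],[[0,0,0],[0,0,0]]]'; python3 -c "
from h import *
st();go([.6196,-.2041,.04],84.5)"
```

```text
t: 31.25
position: [0.6203, -0.2034, 0.1236]
eef_rot: [0.147, 3.137, -0.001]
ft_force: [-0.5, 0.4, -3.2]
gripper_width: 0.635
grasp_force: 30.0
t 31.25 p [ 0.6203 -0.2034  0.1236] w 59.7 gf 30.0 F [-0.5  0.4 -3.2] q7 [ 0.08  0.74  0.33  1.59 -0.3   0.85  2.  ]
[[-0.996  0.094  0.001]
 [ 0.094  0.996 -0.001]
 [-0.001 -0.001 -1.   ]]
shift total scaled [ 0.005 -0.004  0.557]
turn total scaled [-0.     0.001  0.001]
turn total scaled [-1.00e-03 -0.00e+00 -1.57e+00]
```

```bash
python3 -m inch '[[[0.005,-0.004,0.05],[0,0,0]],[[0,0,0.1],[0,0,0]],[[0,0,0.1],[0,0,0]],[[0,0,0],[0,0,0]],[[0,0,0],[0,0,0]]]'; python3 -c "
from h import *
st();go([.6196,-.2041,.04],84.5)"
```

```text
t: 31.88
position: [0.6186, -0.2037, 0.085]
eef_rot: [-0.147, -3.137, -0.0]
ft_force: [-0.7, 0.3, -2.4]
gripper_width: 0.632
grasp_force: 30.0
t 31.88 p [ 0.6186 -0.2037  0.085 ] w 59.5 gf 30.0 F [-0.7  0.3 -2.4] q7 [ 0.1   0.79  0.31  1.62 -0.31  0.78  2.02]
[[-0.996  0.094 -0.001]
 [ 0.094  0.996  0.   ]
 [ 0.001 -0.    -1.   ]]
shift total scaled [-0.007 -0.002  0.3  ]
turn total scaled [-0.    -0.001  0.001]
turn total scaled [ 1.00e-03 -0.00e+00 -1.57e+00]
```

```bash
python3 -m inch '[[[-0.006,-0.002,0.1],[0,0,0]],[[0,0,0.1],[0,0,0]],[[0,0,0.08],[0,0,0]],[[0,0,0.02],[0,0,0]],[[0,0,0],[0,0,0]],[[0,0,0],[0,0,0]]]'; python3 -c "
from h import *
st();go([.6196,-.2041,.04],84.5)"
```

```text
t: 32.62
position: [0.6196, -0.2041, 0.04]
eef_rot: [-0.147, -3.138, 0.0]
ft_force: [1.3, -0.2, -3.2]
gripper_width: 0.637
grasp_force: 30.0
t 32.62 p [ 0.6196 -0.2041  0.04  ] w 59.9 gf 30.0 F [ 1.3 -0.2 -3.2] q7 [ 0.11  0.85  0.29  1.64 -0.33  0.7   2.04]
[[-0.996  0.094 -0.001]
 [ 0.094  0.996 -0.   ]
 [ 0.001 -0.    -1.   ]]
shift total scaled [-0.  0. -0.]
turn total scaled [-0.    -0.     0.001]
turn total scaled [ 0.   -0.   -1.57]
```

```bash
python3 -m inch '[[[0,0,0.006],[0,0,0]],[[0,0,0],[0,0,0]]]' && python3 -m inch '[[[0,0,0],[0,0,0]],[[0,0,0],[0,0,0]],[[0,0,0],[0,0,0]],[[0,0,-0.1],[0,0,0]],[[0,0,-0.3],[0,0,0]],[[0,0,-0.35],[0,0,0]],[[0,0,-0.35],[0,0,0]],[[0,0,0],[0,0,0]]]' 74 ; python3 -c "
from h import *
st();go([.467,-.033,.16],84.5)"
```

```text
t: 32.88
position: [0.6196, -0.2041, 0.0399]
eef_rot: [-0.147, -3.138, 0.0]
ft_force: [-2.4, 0.7, 5.2]
gripper_width: 0.631
grasp_force: 30.0
t: 33.88
position: [0.6227, -0.2058, 0.2104]
eef_rot: [0.147, 3.128, -0.005]
ft_force: [0.5, -0.1, -0.2]
gripper_width: 0.79
grasp_force: 0.0
t 33.88 p [ 0.6227 -0.2058  0.2104] w 74.3 gf 0.0 F [ 0.5 -0.1 -0.2] q7 [ 0.06  0.65  0.37  1.51 -0.26  1.02  1.98]
[[-0.996  0.094  0.01 ]
 [ 0.094  0.996 -0.004]
 [-0.01  -0.003 -1.   ]]
shift total scaled [1.145 1.05  0.322]
turn total scaled [-0.001  0.005  0.001]
turn total scaled [-0.008 -0.002 -1.57 ]
```

```bash
python3 -m inch '[[[0.15,0.15,0],[0,0.002,0]],[[0.25,0.22,0],[0,0.002,0]],[[0.25,0.22,0],[0,0,0]],[[0.25,0.22,0],[0,0,0]],[[0.24,0.24,0.1],[0,0,0]],[[0,0,0.21],[0,0,0]],[[0,0,0],[0,0,0]],[[0,0,0],[0,0,0]]]' 94; python3 -c "
from h import *
st();snap('wrist','w12');u=proj('w12',[.467,-.033,.014]);print(u)
u=u.astype(int);g=cv2.imread('pics/w12.png',0);print(g[u[1],u[0]-60:u[0]+60:2].tolist());print(g[u[1]-60:u[1]+60:2,u[0]].tolist())
"
```

```text
t: 34.88
position: [0.4646, -0.032, 0.1595]
eef_rot: [-0.149, -3.13, 0.0]
ft_force: [0.4, -0.4, -0.5]
gripper_width: 0.999
grasp_force: 0.0
t 34.88 p [ 0.4646 -0.032   0.1595] w 93.9 gf 0.0 F [ 0.4 -0.4 -0.5] q7 [-0.25  0.46  0.36  2.07 -0.26  0.66  1.76]
[[-0.995  0.095 -0.008]
 [ 0.095  0.995  0.   ]
 [ 0.008 -0.001 -1.   ]]
[320.  228.8]
[148, 149, 145, 145, 145, 148, 150, 151, 151, 147, 147, 146, 147, 148, 130, 150, 156, 155, 155, 155, 158, 154, 120, 131, 144, 145, 144, 145, 144, 143, 145, 146, 147, 146, 148, 149, 146, 140, 122, 98, 98, 91, 90, 139, 157, 154, 157, 155, 156, 158, 140, 142, 147, 148, 148, 145, 145, 143, 147, 146]
[142, 142, 148, 148, 145, 148, 147, 150, 149, 145, 146, 143, 138, 128, 157, 164, 162, 163, 162, 158, 155, 129, 95, 93, 93, 93, 88, 124, 147, 146, 145, 145, 146, 144, 142, 143, 147, 148, 147, 134, 131, 158, 161, 155, 156, 155, 154, 151, 115, 91, 95, 93, 123, 143, 141, 145, 148, 151, 149, 142]
```

```bash
python3 -c "
from h import *
print(pt('w12',324.8,230.2,.014),tl('w12',324.8,230.2,.014))
go([*pt('w12',324.8,230.2,.014),.004],84.5)"
```

```text
[ 0.4686 -0.0292] [-4.5  3.3]
shift total scaled [-0.03   0.022  1.038]
turn total scaled [-0.    -0.003  0.   ]
turn total scaled [ 0.005 -0.    -1.57 ]
```

```bash
python3 -m inch '[[[-0.025,0.021,0],[0,-0.003,0]],[[0,0,0.25],[0,0,0]],[[0,0,0.3],[0,0,0]],[[0,0,0.3],[0,0,0]],[[0,0,0],[0,0,0]],[[0,0,0],[0,0,0]]]'; python3 -c "
from h import *
st();go([.4686,-.0292,.004],84.5)"
```

```text
t: 35.67
position: [0.4687, -0.0287, 0.0326]
eef_rot: [-0.148, -3.138, 0.0]
ft_force: [0.7, 0.3, -0.2]
gripper_width: 0.999
grasp_force: 0.0
t 35.67 p [ 0.4687 -0.0287  0.0326] w 93.9 gf 0.0 F [ 0.7  0.3 -0.2] q7 [-0.13  0.69  0.2   2.15 -0.4   0.33  1.87]
[[-0.996  0.094 -0.001]
 [ 0.094  0.996 -0.   ]
 [ 0.001 -0.    -1.   ]]
shift total scaled [ 0.    -0.003  0.191]
turn total scaled [-0.    -0.     0.001]
turn total scaled [ 0.   -0.   -1.57]
```

```bash
python3 -m inch '[[[0,-0.003,0.1],[0,0,0]],[[0,0,0.08],[0,0,0]],[[0,0,0],[0,0,0]],[[0,0,0],[0,0,0]]]' && python3 -m inch '[[[0,0,0],[0,0,0]],[[0,0,0],[0,0,0]],[[0,0,0],[0,0,0]],[[0,0,0],[0,0,0]],[[0,0,0],[0,0,0]]]' 0 25; python3 -c "
from h import *
st();go([.4686,-.0292,.004],84.5)"
```

```text
t: 36.17
position: [0.4675, -0.0289, 0.0044]
eef_rot: [-0.147, -3.136, 0.0]
ft_force: [-0.0, -0.6, 0.2]
gripper_width: 1.0
grasp_force: 0.0
t: 36.8
position: [0.4675, -0.0289, 0.0044]
eef_rot: [-0.147, -3.136, 0.0]
ft_force: [-0.4, -0.1, 1.2]
gripper_width: 0.619
grasp_force: 25.0
t 36.8 p [ 0.4675 -0.0289  0.0044] w 58.2 gf 25.0 F [-0.4 -0.1  1.2] q7 [-0.11  0.74  0.16  2.16 -0.42  0.27  1.9 ]
[[-0.996  0.094 -0.002]
 [ 0.094  0.996  0.   ]
 [ 0.002 -0.    -1.   ]]
shift total scaled [-0.007 -0.001  0.003]
turn total scaled [-0.    -0.001  0.001]
turn total scaled [ 0.002 -0.    -1.57 ]
```

```bash
python3 -m inch '[[[0,0,-0.15],[0,0,0]],[[0,0,-0.35],[0,0,0]],[[0,0,-0.4],[0,0,0]],[[0,0,-0.35],[0,0,0]],[[0,0,0],[0,0,0]]]' ; python3 -c "
from h import *
st();go([.6186,-.2040,.16],84.5)"
```

```text
t: 37.42
position: [0.4705, -0.029, 0.1951]
eef_rot: [0.146, 3.133, 0.001]
ft_force: [-0.4, 0.2, -1.3]
gripper_width: 0.62
grasp_force: 25.0
t 37.42 p [ 0.4705 -0.029   0.1951] w 58.3 gf 25.0 F [-0.4  0.2 -1.3] q7 [-0.31  0.42  0.43  2.02 -0.25  0.75  1.75]
[[-0.996  0.093  0.005]
 [ 0.093  0.996  0.   ]
 [-0.005  0.001 -1.   ]]
shift total scaled [-1.091 -1.07   0.239]
turn total scaled [0.    0.003 0.001]
turn total scaled [-4.00e-03  1.00e-03 -1.57e+00]
```

```bash
python3 -m inch '[[[-0.14,-0.14,0],[0,0.002,0]],[[-0.25,-0.24,0],[0,0,0]],[[-0.25,-0.24,0],[0,0,0]],[[-0.25,-0.24,0],[0,0,0]],[[-0.201,-0.21,0.05],[0,0,0]],[[0,0,0.15],[0,0,0]],[[0,0,0],[0,0,0]],[[0,0,0],[0,0,0]],[[0,0,0],[0,0,0]]]' ; python3 -c "
from h import *
st();go([.6186,-.2040,.0794],84.5)"
```

```text
t: 38.55
position: [0.616, -0.2036, 0.1617]
eef_rot: [-0.146, -3.133, -0.0]
ft_force: [0.5, -0.3, -0.8]
gripper_width: 0.614
grasp_force: 25.0
t 38.55 p [ 0.616  -0.2036  0.1617] w 57.7 gf 25.0 F [ 0.5 -0.3 -0.8] q7 [ 0.05  0.7   0.38  1.57 -0.31  0.93  2.02]
[[-0.996  0.093 -0.005]
 [ 0.093  0.996  0.   ]
 [ 0.005 -0.    -1.   ]]
shift total scaled [-0.021 -0.001  0.548]
turn total scaled [-0.    -0.003  0.001]
turn total scaled [ 0.004 -0.    -1.569]
```

```bash
python3 -c "
from h import *
snap('wrist','w13');s=r.read_state();M=R.from_rotvec(s['eef_rot']).as_matrix()
for x,y,z in((29,0,-9.6),(29,0,4.4),(16,0,-9.6),(16,0,4.4),(0,28,-9.6),(25,15,-9.6),(25,-15,-9.6)): print(x,y,z,proj('w13',s['position']+M@np.array([x,y,z])/1000))
g=cv2.imread('pics/w13.png',0)
for u in(300,320,340):print(u,g[220:352:2,u].tolist())
"
```

```text
29 0 -9.6 [321.2 248.7]
29 0 4.4 [321.1 239.6]
16 0 -9.6 [321.2 276.4]
16 0 4.4 [321.1 265.6]
0 28 -9.6 [382.3 309.1]
25 15 -9.6 [355.3 257.3]
25 -15 -9.6 [287.1 257.3]
300 [16, 22, 74, 100, 102, 106, 104, 109, 109, 105, 108, 105, 102, 79, 70, 78, 92, 112, 112, 107, 105, 105, 110, 109, 109, 112, 108, 107, 110, 108, 100, 47, 6, 61, 104, 101, 99, 107, 110, 101, 101, 97, 97, 97, 99, 101, 102, 100, 101, 99, 99, 97, 90, 76, 71, 68, 70, 69, 71, 85, 105, 111, 109, 107, 109, 108]
320 [105, 106, 106, 109, 105, 104, 106, 106, 107, 102, 100, 84, 73, 73, 78, 104, 114, 112, 108, 108, 106, 107, 109, 108, 107, 110, 108, 111, 105, 103, 103, 107, 86, 27, 17, 17, 84, 109, 109, 100, 95, 100, 96, 96, 94, 97, 98, 99, 97, 99, 98, 99, 95, 98, 99, 99, 72, 69, 73, 76, 77, 80, 90, 111, 110, 103]
340 [2, 29, 89, 106, 104, 106, 104, 105, 104, 108, 106, 105, 89, 74, 74, 75, 87, 111, 111, 108, 109, 109, 105, 106, 106, 107, 105, 108, 108, 109, 89, 34, 11, 34, 95, 104, 101, 103, 107, 103, 97, 97, 98, 98, 100, 98, 99, 96, 98, 98, 98, 100, 96, 83, 68, 72, 71, 75, 75, 79, 101, 108, 107, 107, 109, 106]
```

```bash
python3 -c "
from h import *
s=r.read_state();M=R.from_rotvec(s['eef_rot']).as_matrix()
for x,y,z in((-18,0,-9.6),(-18,0,4.4),(-18+1,0,-9.6)): print(x,y,z,proj('w13',s['position']+M@np.array([x,y,z])/1000))
crop('w13',220,200,200,150,4,'w13c')
"
```

```text
-18 0 -9.6 [321.1 343.9]
-18 0 4.4 [321.1 329.2]
-17 0 -9.6 [321.1 342. ]
```

View pics/w13c.png

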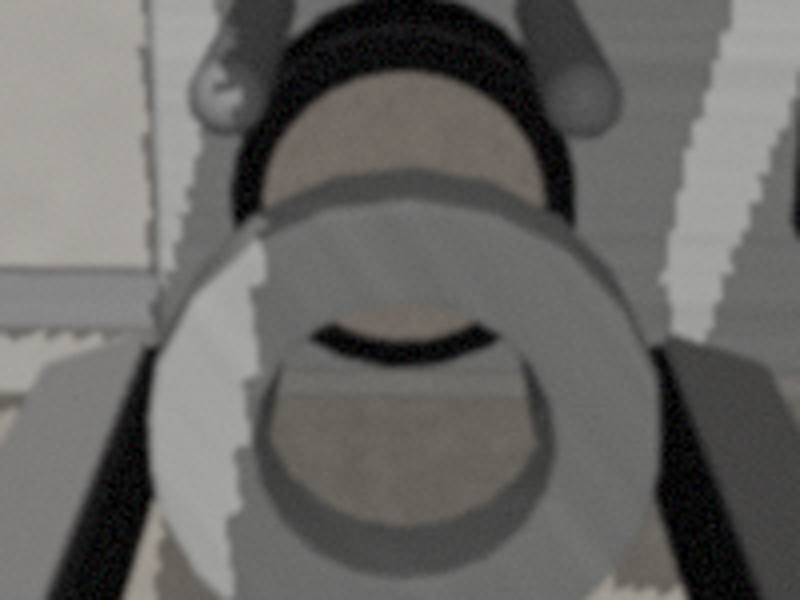

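```bash
python3 -m inch '[[[-0.016,-0.001,0.05],[0,-0.003,0]],[[0,0,0.12],[0,0,0]],[[0,0,0.12],[0,0,0]],[[0,0,0],[0,0,0]],[[0,0,0],[0,0,0]],[[0,0,0],[0,0,0]]]' ; python3 -c "
from h import *
st();go([.6186,-.2040,.0794],84.5)"
```

```text
t: 39.35
position: [0.6184, -0.2046, 0.118]
eef_rot: [0.147, 3.138, -0.001]
ft_force: [0.3, 0.3, -0.3]
gripper_width: 0.622
grasp_force: 25.0
t 39.35 p [ 0.6184 -0.2046  0.118 ] w 58.5 gf 25.0 F [ 0.3  0.3 -0.3] q7 [ 0.07  0.75  0.36  1.6  -0.33  0.84  2.04]
[[-0.996  0.094  0.001]
 [ 0.094  0.996 -0.001]
 [-0.001 -0.001 -1.   ]]
shift total scaled [-0.001  0.005  0.257]
turn total scaled [-0.     0.     0.001]
turn total scaled [-1.00e-03 -0.00e+00 -1.57e+00]
```

```bash
python3 -m inch '[[[0,0.004,0.06],[0,0,0]],[[0,0,0.09],[0,0,0]],[[0,0,0.08],[0,0,0]],[[0,0,0.02],[0,0,0]],[[0,0,0],[0,0,0]],[[0,0,0],[0,0,0]],[[0,0,0],[0,0,0]]]' ; python3 -c "
from h import *
st();go([.6186,-.2040,.0794],84.5)"
```

```text
t: 40.22
position: [0.618, -0.2038, 0.0797]
eef_rot: [-0.147, -3.138, 0.0]
ft_force: [-0.0, -0.5, -0.7]
gripper_width: 0.619
grasp_force: 25.0
t 40.23 p [ 0.618  -0.2038  0.0797] w 58.2 gf 25.0 F [-0.  -0.5 -0.7] q7 [ 0.08  0.8   0.34  1.63 -0.35  0.77  2.05]
[[-0.996  0.094 -0.001]
 [ 0.094  0.996 -0.   ]
 [ 0.001 -0.    -1.   ]]
shift total scaled [-0.004 -0.001  0.002]
turn total scaled [-0.    -0.     0.001]
turn total scaled [ 0.   -0.   -1.57]
```

```bash
python3 -m inch '[[[-0.003,0,0.007],[0,0,0]],[[0,0,0],[0,0,0]]]' && python3 -m inch '[[[0,0,0],[0,0,0]],[[0,0,0],[0,0,0]],[[0,0,0],[0,0,0]],[[0,0,-0.1],[0,0,0]],[[0,0,-0.3],[0,0,0]],[[0,0,-0.35],[0,0,0]],[[0,0,0],[0,0,0]]]' 74 ; python3 -c "
from h import *
st();go([.462,-.1345,.16],84.5);d=snap('wrist','w14')
for p in([.6196,-.2041,.089],):print(proj('w14',p))
g=cv2.imread('pics/w14.png',0);snap('top','top2')
a=cv2.imread('pics/top2.png',0).astype(int);b=cv2.imread('pics/top1.png',0)
for f in('top1','top2'): print(blob(f,354,302,0,50,18))
"
```

```text
t: 40.48
position: [0.6182, -0.2039, 0.0795]
eef_rot: [-0.147, -3.137, -0.0]
ft_force: [-1.9, 1.6, 5.4]
gripper_width: 0.619
grasp_force: 25.0
t: 41.35
position: [0.6215, -0.2056, 0.1972]
eef_rot: [0.147, 3.129, -0.005]
ft_force: [1.0, -0.8, -0.0]
gripper_width: 0.788
grasp_force: 0.0
t 41.35 p [ 0.6215 -0.2056  0.1972] w 74.1 gf 0.0 F [ 1.  -0.8 -0. ] q7 [ 0.05  0.67  0.4   1.53 -0.29  0.99  2.  ]
[[-0.996  0.094  0.009]
 [ 0.094  0.996 -0.004]
 [-0.009 -0.003 -1.   ]]
shift total scaled [1.106 0.373 0.236]
turn total scaled [-0.001  0.005  0.001]
turn total scaled [-0.007 -0.002 -1.57 ]
[323.  233.1]
(array([353.6, 301.8]), np.int32(310), array([353.5, 301.8]), array([18.9, 19.3]))
(array([319.5, 239.5]), np.int32(307159), array([319.5, 239.5]), array([557.4, 771.1]))
```

```bash
python3 -m inch '[[[0.2,0.07,0],[0,0.003,0]],[[0.3,0.1,0],[0,0.002,0]],[[0.3,0.1,0],[0,0,0]],[[0.29,0.1,0.1],[0,0,0]],[[0,0,0.12],[0,0,0]],[[0,0,0],[0,0,0]],[[0,0,0],[0,0,0]]]' 60 ; python3 -c "
from h import *
st();snap('wrist','w15');u=proj('w15',[.462,-.1345,.01]);print(u)
g=cv2.imread('pics/w15.png',0);m=(g[:300]<45).astype(np.uint8);n,l,s,c=cv2.connectedComponentsWithStats(m)
for k in range(1,n):
    if s[k,4]>300: print(s[k],np.round(c[k],1),pt('w15',*c[k],.01))
"
```

```text
t: 42.32
position: [0.461, -0.1335, 0.1596]
eef_rot: [-0.147, -3.128, 0.0]
ft_force: [1.1, -0.0, -0.2]
gripper_width: 0.638
grasp_force: 0.0
t 42.33 p [ 0.461  -0.1335  0.1596] w 60.0 gf 0.0 F [ 1.1 -0.  -0.2] q7 [-0.06  0.49  0.4   2.03 -0.29  0.69  2.  ]
[[-0.996  0.094 -0.011]
 [ 0.094  0.996  0.   ]
 [ 0.011 -0.001 -1.   ]]
[319.9 226.5]
[ 286  191   69   70 3496] [320.1 225.5] [ 0.4612 -0.1343]
```

```bash
python3 -m inch '[[[-0.007,-0.005,0],[0,-0.005,0]],[[0,0,0.25],[0,0,0]],[[0,0,0.3],[0,0,0]],[[0,0,0.25],[0,0,0]],[[0,0,0],[0,0,0]],[[0,0,0],[0,0,0]]]' 60 ; python3 -c "
from h import *
st();go([.462,-.1343,.018],84.5)"
```

```text
t: 43.12
position: [0.4622, -0.1347, 0.0406]
eef_rot: [0.148, 3.137, -0.001]
ft_force: [0.7, -0.3, 0.0]
gripper_width: 0.641
grasp_force: 0.0
t 43.12 p [ 0.4622 -0.1347  0.0406] w 60.2 gf 0.0 F [ 0.7 -0.3  0. ] q7 [ 0.06  0.69  0.24  2.12 -0.42  0.38  2.12]
[[-0.996  0.094  0.001]
 [ 0.094  0.996 -0.001]
 [-0.001 -0.001 -1.   ]]
shift total scaled [0.002 0.002 0.151]
turn total scaled [-0.     0.001  0.001]
turn total scaled [-1.00e-03 -1.00e-03 -1.57e+00]
```

```bash
python3 -m inch '[[[0,0.002,0.1],[0,0,0]],[[0,0,0.051],[0,0,0]],[[0,0,0],[0,0,0]],[[0,0,0],[0,0,0]]]' && python3 -m inch '[[[0,0,0],[0,0,0]],[[0,0,0],[0,0,0]],[[0,0,0],[0,0,0]],[[0,0,0],[0,0,0]],[[0,0,0],[0,0,0]],[[0,0,0],[0,0,0]]]' 0 30; python3 -c "
from h import *
st();go([.462,-.1343,.018],84.5)"
```

```text
t: 43.62
position: [0.4616, -0.1339, 0.017]
eef_rot: [-0.147, -3.138, 0.0]
ft_force: [-0.1, 0.1, -0.9]
gripper_width: 0.637
grasp_force: 0.0
t: 44.38
position: [0.4615, -0.1338, 0.017]
eef_rot: [-0.147, -3.138, 0.0]
ft_force: [-0.6, -0.2, 0.7]
gripper_width: 0.229
grasp_force: 30.0
t 44.38 p [ 0.4615 -0.1338  0.017 ] w 21.5 gf 30.0 F [-0.6 -0.2  0.7] q7 [ 0.08  0.73  0.21  2.13 -0.45  0.32  2.14]
[[-0.996  0.094 -0.   ]
 [ 0.094  0.996 -0.   ]
 [ 0.    -0.    -1.   ]]
shift total scaled [-0.004 -0.003 -0.007]
turn total scaled [-0.    -0.     0.001]
turn total scaled [ 0.   -0.   -1.57]
```

```bash
python3 -m inch '[[[0,0,-0.2],[0,0,0]],[[0,0,-0.4],[0,0,0]],[[0,0,-0.4],[0,0,0]],[[0,0,-0.4],[0,0,0]],[[-0.2,-0.05,-0.12],[0,0,0]],[[-0.35,-0.13,0],[0,0,0]],[[-0.35,-0.13,0],[0,0,0]],[[-0.35,-0.13,0],[0,0,0]],[[-0.25,-0.1,0],[0,0,0]],[[0,0,0],[0,0,0]],[[0,0,0],[0,0,0]]]'; python3 -c "
from h import *
st();snap('wrist','w16');u=proj('w16',[.6196,-.2041,.089]);print(u)
g=cv2.imread('pics/w16.png',0);v=u.astype(int);print(g[v[1],v[0]-45:v[0]+46].tolist());print(g[v[1]-45:v[1]+46,v[0]].tolist())
for dx,dy in((.03,0),(-.03,0),(.017,0),(-.017,0),(0,.03),(0,-.03),(0,.017),(0,-.017)): print(dx,dy,proj('w16',[.6196+dx,-.2041+dy,.089])-v)
for p in((.5935,-.2332),(.6537,-.2382)): pass
"
```

```text
t: 45.75
position: [0.6768, -0.2351, 0.2441]
eef_rot: [-0.148, -3.135, -0.001]
ft_force: [-0.6, -0.2, -0.7]
gripper_width: 0.227
grasp_force: 30.0
t 45.75 p [ 0.6768 -0.2351  0.2441] w 21.3 gf 30.0 F [-0.6 -0.2 -0.7] q7 [ 0.08  0.74  0.45  1.26 -0.32  1.22  2.01]
[[-0.996  0.094 -0.003]
 [ 0.094  0.996  0.001]
 [ 0.003  0.001 -1.   ]]
[352.5 149.7]
[118, 116, 120, 119, 120, 120, 118, 113, 105, 107, 115, 116, 117, 118, 115, 119, 117, 117, 119, 118, 118, 117, 114, 109, 102, 109, 115, 115, 114, 116, 115, 116, 113, 114, 116, 114, 115, 115, 120, 118, 115, 115, 112, 115, 111, 113, 112, 114, 114, 113, 113, 115, 116, 113, 113, 111, 109, 109, 112, 116, 117, 114, 114, 117, 111, 90, 79, 93, 110, 117, 120, 118, 117, 115, 114, 118, 118, 115, 119, 117, 118, 114, 110, 113, 117, 118, 116, 117, 117, 118, 118]
[122, 121, 122, 122, 118, 118, 112, 113, 118, 120, 120, 121, 119, 120, 118, 121, 119, 120, 120, 119, 121, 119, 113, 103, 106, 111, 114, 114, 113, 115, 115, 113, 111, 112, 111, 113, 110, 107, 108, 114, 113, 117, 117, 117, 112, 113, 113, 116, 114, 115, 114, 116, 117, 115, 115, 116, 119, 113, 115, 113, 114, 114, 113, 115, 109, 94, 90, 101, 117, 117, 116, 116, 115, 117, 117, 114, 113, 115, 115, 116, 114, 109, 105, 112, 114, 118, 120, 118, 116, 115, 114]
0.03 0 [ 3.1 37.8]
-0.03 0 [ -2.3 -38.4]
0.017 0 [ 2.  21.9]
-0.017 0 [ -1.1 -21.2]
0 0.03 [37.8 -2.9]
0 -0.03 [-36.7   4.2]
0 0.017 [21.6 -1.3]
0 -0.017 [-20.6   2.7]
```

```bash
python3 -c "
from h import *
go([.6191,-.2041,.106],84.5)"
```

```text
shift total scaled [0.401 0.167 0.925]
turn total scaled [ 0.    -0.001  0.001]
turn total scaled [ 1.00e-03  0.00e+00 -1.57e+00]
```

```bash
python3 -m inch '[[[0.2,0.08,0.05],[0,0,0]],[[0.2,0.087,0.2],[0,-0.001,0]],[[0,0,0.25],[0,0,0]],[[0,0,0],[0,0,0]],[[0,0,0],[0,0,0]],[[0,0,0],[0,0,0]]]'; python3 -c "
from h import *
st();go([.6191,-.2041,.106],84.5)"
```

```text
t: 46.55
position: [0.6218, -0.2056, 0.1717]
eef_rot: [0.147, 3.134, -0.002]
ft_force: [-0.5, 0.1, -0.7]
gripper_width: 0.228
grasp_force: 30.0
t 46.55 p [ 0.6218 -0.2056  0.1717] w 21.5 gf 30.0 F [-0.5  0.1 -0.7] q7 [ 0.03  0.7   0.43  1.55 -0.34  0.96  2.04]
[[-0.996  0.094  0.005]
 [ 0.094  0.996 -0.001]
 [-0.005 -0.001 -1.   ]]
shift total scaled [0.021 0.009 0.438]
turn total scaled [-0.001  0.002  0.001]
turn total scaled [-4.00e-03 -1.00e-03 -1.57e+00]
```

```bash
python3 -m inch '[[[0.017,0.008,0],[-0.001,0.002,0]],[[0,0,0.1],[0,0,0]],[[0,0,0.15],[0,0,0]],[[0,0,0],[0,0,0]],[[0,0,0],[0,0,0]],[[0,0,0],[0,0,0]]]'; python3 -c "
from h import *
st();go([.6191,-.2041,.106],84.5)"
```

```text
t: 47.3
position: [0.6187, -0.2037, 0.1331]
eef_rot: [-0.147, -3.137, -0.002]
ft_force: [-0.6, -1.1, -1.2]
gripper_width: 0.228
grasp_force: 30.0
t 47.3 p [ 0.6187 -0.2037  0.1331] w 21.4 gf 30.0 F [-0.6 -1.1 -1.2] q7 [ 0.04  0.74  0.41  1.59 -0.36  0.88  2.06]
[[-0.996  0.094 -0.001]
 [ 0.094  0.996  0.002]
 [ 0.001  0.001 -1.   ]]
shift total scaled [-0.003 -0.002  0.181]
turn total scaled [ 0.001 -0.001  0.001]
turn total scaled [ 1.00e-03  1.00e-03 -1.57e+00]
```

```bash
python3 -m inch '[[[-0.003,-0.002,0.06],[0.001,0,0]],[[0,0,0.06],[0,0,0]],[[0,0,0.055],[0,0,0]],[[0,0,0.01],[0,0,0]],[[0,0,0],[0,0,0]],[[0,0,0],[0,0,0]],[[0,0,0],[0,0,0]]]'; python3 -c "
from h import *
st();go([.6191,-.2041,.106],84.5)"
```

```text
t: 48.18
position: [0.6183, -0.2036, 0.1055]
eef_rot: [-0.147, -3.136, -0.001]
ft_force: [-2.4, 1.7, 8.3]
gripper_width: 0.224
grasp_force: 30.0
t 48.17 p [ 0.6183 -0.2036  0.1055] w 21.1 gf 30.0 F [-2.4  1.7  8.3] q7 [ 0.05  0.78  0.39  1.61 -0.37  0.83  2.07]
[[-0.996  0.093 -0.002]
 [ 0.093  0.996  0.001]
 [ 0.003  0.    -1.   ]]
shift total scaled [-0.005 -0.003 -0.003]
turn total scaled [ 0.    -0.001  0.001]
turn total scaled [ 0.002  0.    -1.57 ]
```

```bash
python3 -m inch '[[[0,0,0],[0,0,0]],[[0,0,0],[0,0,0]],[[0,0,-0.1],[0,0,0]],[[0,0,-0.25],[0,0,0]],[[0,0,-0.3],[0,0,0]],[[0.05,0.2,0],[0,0,0]],[[0,0.3,0],[0,0,0]],[[0,0,0],[0,0,0]],[[0,0,0],[0,0,0]]]' 45; python3 -c "
from h import *
st();go([.6277,-.1195,.069],84.5)
snap('wrist','w17');g=cv2.imread('pics/w17.png',0);b=blob('w17',*proj('w17',[.6277,-.1195,.106]),0,45);print(b,pt('w17',*b[0],.1))"
```

```text
t: 49.3
position: [0.6185, -0.1291, 0.2028]
eef_rot: [-0.147, -3.137, 0.002]
ft_force: [-0.0, 0.3, 0.8]
gripper_width: 0.479
grasp_force: 0.0
t 49.3 p [ 0.6185 -0.1291  0.2028] w 45.1 gf 0.0 F [-0.   0.3  0.8] q7 [-0.11  0.64  0.45  1.58 -0.32  0.99  1.92]
[[-0.996  0.094 -0.002]
 [ 0.094  0.996 -0.001]
 [ 0.002 -0.001 -1.   ]]
shift total scaled [-0.057  0.071  0.892]
turn total scaled [-0.001 -0.001  0.001]
turn total scaled [ 1.00e-03 -1.00e-03 -1.57e+00]
(array([334.5, 243.6]), np.int32(1280), array([334.5, 244.3]), array([21.4, 76.9])) [ 0.6225 -0.1197]
```

```bash
python3 -m inch '[[[-0.057,0.069,0],[0,0,0]],[[0,0,0.25],[0,0,0]],[[0,0,0.3],[0,0,0]],[[0,0,0.25],[0,0,0]],[[0,0,0.09],[0,0,0]],[[0,0,0],[0,0,0]]]' 50 && python3 -m inch '[[[0,0,0],[0,0,0]],[[0,0,0],[0,0,0]],[[0,0,0],[0,0,0]],[[0,0,0],[0,0,0]],[[0,0,0],[0,0,0]]]' 0 30; python3 -c "
from h import *
st();M=0;a=np.radians(-95.5);s=r.read_state();go(s['position']+.12*np.array([np.cos(a),np.sin(a),0]),84.5)"
```

```text
t: 50.1
position: [0.6276, -0.1191, 0.0682]
eef_rot: [-0.148, -3.135, 0.0]
ft_force: [0.3, -0.5, -0.1]
gripper_width: 0.531
grasp_force: 0.0
t: 50.72
position: [0.6278, -0.1191, 0.0692]
eef_rot: [-0.148, -3.137, 0.0]
ft_force: [-0.4, 0.2, 5.1]
gripper_width: 0.167
grasp_force: 30.0
t 50.73 p [ 0.6278 -0.1191  0.0692] w 15.7 gf 30.0 F [-0.4  0.2  5.1] q7 [-0.08  0.81  0.38  1.67 -0.4   0.74  1.97]
[[-0.996  0.094 -0.002]
 [ 0.094  0.996 -0.   ]
 [ 0.002 -0.    -1.   ]]
shift total scaled [ 0.001 -0.8    0.   ]
turn total scaled [-0.    -0.001  0.001]
turn total scaled [ 1.00e-03 -0.00e+00 -1.57e+00]
```

Slide gently along -tool y.

```bash
python3 -m inch '[[[0,-0.02,0],[0,0,0]],[[0,-0.04,0],[0,0,0]],[[0,-0.06,0],[0,0,0]],[[0,-0.06,0],[0,0,0]],[[0,-0.06,0],[0,0,0]],[[0,-0.06,0],[0,0,0]],[[0,-0.06,0],[0,0,0]],[[0,-0.06,0],[0,0,0]],[[0,-0.06,0],[0,0,0]],[[0,-0.06,0],[0,0,0]],[[0,-0.06,0],[0,0,0]],[[0,-0.05,0],[0,0,0]],[[0,-0.04,0],[0,0,0]],[[0,-0.03,0],[0,0,0]],[[0,0,0],[0,0,0]]]'; python3 -c "
from h import *
st();a=np.radians(-95.5);go(np.array([.6278,-.1191,.0692])+.12*np.array([np.cos(a),np.sin(a),0]),84.5)"
```

```text
t: 52.6
position: [0.6167, -0.2266, 0.0692]
eef_rot: [-0.149, -3.135, -0.001]
ft_force: [-3.4, 0.7, 5.9]
gripper_width: 0.167
grasp_force: 30.0
t 52.6 p [ 0.6167 -0.2266  0.0692] w 15.7 gf 30.0 F [-3.4  0.7  5.9] q7 [ 0.1   0.83  0.36  1.61 -0.38  0.78  2.11]
[[-0.996  0.095 -0.003]
 [ 0.095  0.996  0.001]
 [ 0.003  0.    -1.   ]]
shift total scaled [-0.005 -0.08  -0.   ]
turn total scaled [ 0.    -0.002  0.001]
turn total scaled [ 0.003  0.    -1.57 ]
```

```bash
python3 -m inch '[[[-0.003,-0.03,0],[0,0,0]],[[0,-0.03,0],[0,0,0]],[[0,-0.02,0],[0,0,0]],[[0,-0.012,0],[0,0,0]],[[0,-0.01,0],[0,0,0]],[[0,0,0],[0,0,0]]]'; python3 -c "
from h import *
st();a=np.radians(-95.5);go(np.array([.6278,-.1191,.0692])+.12*np.array([np.cos(a),np.sin(a),0]),84.5)"
```

```text
t: 53.35
position: [0.6156, -0.2368, 0.0692]
eef_rot: [-0.144, -3.133, -0.011]
ft_force: [-4.3, 9.0, 10.2]
gripper_width: 0.171
grasp_force: 30.0
t 53.35 p [ 0.6156 -0.2368  0.0692] w 16.0 gf 30.0 F [-4.3  9.  10.2] q7 [ 0.12  0.83  0.36  1.6  -0.38  0.79  2.13]
[[-0.996  0.092 -0.005]
 [ 0.091  0.996  0.007]
 [ 0.006  0.007 -1.   ]]
shift total scaled [-0.006 -0.011 -0.   ]
turn total scaled [ 0.003 -0.003  0.002]
turn total scaled [ 0.005  0.005 -1.569]
```

```bash
python3 -m inch '[[[0,-0.012,0],[0,0,0]],[[0,-0.012,0],[0,0,0]],[[0,0,0],[0,0,0]]]'; python3 -c "
from h import *
st()"
```

```text
t: 53.72
position: [0.6156, -0.2368, 0.0691]
eef_rot: [-0.141, -3.132, -0.018]
ft_force: [-3.5, 14.6, 13.4]
gripper_width: 0.171
grasp_force: 30.1
t 53.73 p [ 0.6156 -0.2368  0.0691] w 16.1 gf 30.1 F [-3.5 14.6 13.4] q7 [ 0.13  0.83  0.35  1.6  -0.38  0.79  2.13]
[[-0.996  0.09  -0.006]
 [ 0.09   0.996  0.012]
 [ 0.007  0.011 -1.   ]]
```

```bash
python3 -m inch '[[[0,0,0],[0,0,0]],[[0,0,0],[0,0,0]],[[0,0,0],[0,0,0]],[[0,0,-0.1],[0,0,0]],[[0,0,-0.25],[0,0,0]],[[0,0,-0.3],[0,0,0]],[[0,0,-0.3],[-0.004,0.003,0]],[[-0.1,0.2,0],[0,0,0]],[[-0.2,0,0],[0,0,0]],[[0,0,0],[0,0,0]],[[0,0,0],[0,0,0]]]' 45; python3 -c "
from h import *
st();snap('wrist','w18');a=np.radians(-95.5);p=np.array([.6196,-.2041])+.12*np.array([np.cos(a),np.sin(a)]);h=p-.085*np.array([np.cos(a),np.sin(a)])
g=cv2.imread('pics/w18.png',0)
for n,q in(('disc',[*p,.099]),('knob',[*p,.139]),('handle',[*h,.106])): u=proj('w18',q);print(n,np.round(q,4),u)
u=proj('w18',[*p,.099]).astype(int)
for dx in(.03,-.03): print(proj('w18',[p[0]+dx,p[1],.099])-u,proj('w18',[p[0],p[1]+dx,.099])-u,proj('w18',[p[0],p[1]+dx,.099])-u)
print(g[u[1],max(0,u[0]-60):u[0]+60].tolist());print(g[max(0,u[1]-60):u[1]+60,u[0]].tolist())
"
```

```text
t: 55.1
position: [0.6629, -0.2206, 0.2113]
eef_rot: [-0.149, -3.129, -0.011]
ft_force: [-0.5, 0.4, -0.4]
gripper_width: 0.478
grasp_force: 0.0
t 55.1 p [ 0.6629 -0.2206  0.2113] w 44.9 gf 0.0 F [-0.5  0.4 -0.4] q7 [ 0.06  0.74  0.43  1.35 -0.32  1.13  2.01]
[[-0.995  0.095 -0.009]
 [ 0.095  0.995  0.008]
 [ 0.009  0.007 -1.   ]]
disc [ 0.6081 -0.3235  0.099 ] [168.6 176.6]
knob [ 0.6081 -0.3235  0.139 ] [145.9 184.8]
handle [ 0.6162 -0.2389  0.106 ] [287.4 177.9]
[ 8.7 41.6] [42.3 -3.5] [42.3 -3.5]
[ -8.  -42.8] [-41.    4.6] [-41.    4.6]
[175, 174, 176, 174, 176, 177, 176, 174, 174, 172, 167, 163, 152, 127, 100, 83, 82, 86, 83, 85, 86, 82, 61, 35, 26, 22, 20, 22, 24, 27, 23, 22, 25, 22, 28, 28, 19, 17, 12, 26, 26, 24, 26, 24, 24, 17, 17, 20, 20, 24, 30, 23, 19, 23, 20, 21, 25, 15, 20, 12, 15, 8, 11, 13, 16, 10, 11, 17, 5, 9, 9, 11, 7, 1, 5, 12, 19, 8, 22, 15, 28, 26, 28, 25, 24, 29, 28, 22, 23, 28, 28, 26, 26, 30, 17, 24, 28, 28, 28, 32, 23, 23, 24, 27, 24, 16, 10, 20, 46, 64, 76, 76, 58, 39, 24, 26, 16, 18, 2, 14]
[175, 178, 178, 177, 181, 181, 178, 180, 177, 175, 178, 172, 160, 140, 112, 94, 65, 35, 25, 26, 22, 27, 25, 19, 32, 23, 22, 24, 19, 22, 27, 33, 23, 19, 23, 27, 21, 26, 22, 25, 28, 25, 21, 22, 26, 10, 21, 22, 17, 20, 24, 19, 7, 12, 20, 7, 13, 23, 16, 1, 15, 23, 15, 2, 9, 14, 12, 10, 1, 10, 5, 8, 0, 4, 7, 14, 13, 0, 9, 14, 21, 12, 2, 11, 19, 16, 12, 31, 52, 70, 83, 90, 88, 83, 62, 44, 20, 12, 52, 89, 110, 115, 116, 114, 108, 102, 114, 120, 123, 119, 120, 120, 120, 120, 116, 108, 107, 103, 104, 106]
```

```bash
python3 -c "
from h import *
snap('top','top3');snap('side','side3');o=np.array([.6046,-.7965]);y=np.array([.7965,.6046])
for f in('top','side'):
  g=cv2.imread('pics/%s3.png'%f,0);g0=cv2.imread('pics/%s0.png'%f,0)
  for m in((.382,.2597),(.4775,.3323),(.5733,.4049)):
    m=np.array(m);out=[]
    for a,b,z in((.034,36,.1245),(.034,-36,.1245),(.034,36,.1),(.034,-36,.06),(.046,0,.1245),(.02,45,.1245),(.02,-45,.1245),(.003,0,.205),(.003,14,.205),(.003,-14,.205),(.003,0,.217),(.003,38,.155),(.003,-38,.155)):
      u=np.round(proj(f+'3',[*(m+a*o+b/1000*y),z])).astype(int);out.append((int(g[u[1],u[0]]),int(g0[u[1],u[0]])))
    print(f,out)
"
```

```text
top [(6, 107), (24, 105), (18, 104), (10, 103), (27, 107), (105, 104), (4, 78), (156, 192), (182, 194), (154, 189), (204, 196), (138, 54), (143, 57)]
top [(3, 106), (21, 109), (14, 111), (3, 105), (25, 110), (97, 96), (6, 62), (184, 192), (182, 192), (158, 190), (198, 190), (127, 102), (107, 82)]
top [(6, 91), (23, 106), (4, 106), (5, 105), (41, 99), (180, 108), (2, 75), (158, 118), (180, 116), (180, 113), (202, 122), (96, 78), (101, 72)]
side [(20, 99), (112, 54), (18, 96), (171, 179), (96, 99), (18, 97), (130, 163), (130, 80), (70, 138), (117, 164), (125, 88), (107, 120), (136, 162)]
side [(23, 96), (78, 73), (19, 95), (171, 178), (93, 97), (60, 97), (123, 94), (121, 97), (99, 94), (120, 61), (114, 96), (133, 140), (136, 136)]
side [(26, 95), (26, 95), (71, 95), (169, 177), (114, 97), (89, 92), (118, 96), (118, 96), (80, 97), (116, 97), (130, 100), (114, 95), (124, 111)]
```

```bash
python3 -c "
from h import *
print(r.hand_in())"
```

```text
the job is handed in; nothing more can be done
None
```

I built the pump (body, spacer, cap) between the carriage posts, then slid the carriage until it stopped hard against the coupling block. All three fans are hung on the panel, and the job was handed in at about 55 s; the call gave no verdict back.

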